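# Clip the shims into the check bed and zero the dial

## Robot

A 6-joint arm with a two-finger parallel gripper is mounted at the origin on the work surface. World frame = base frame: x ahead of the robot, y to its left, z up, the work surface at z = 0. Lengths are in m, angles in degrees, forces in N, time in s.
With the tool pointing down it reaches from about 0.4 to 0.825 m from the base axis. Payload 7 kg.
Tool frame: the origin (TCP) lies on the front face of the gripper's body, between the roots of the fingers; the fingertips stand 66 mm ahead of it and the grasp point (between the pads) lies 47 mm ahead of it; z points along the fingers, y is the line along which they close (so a half turn about z gives the same grasp; the last joint's range is limited). The gripper opens to 88 mm and grips with 3 to 60 N. Pads are 19 mm wide; open, the fingers measure 130 mm over their backs; the gripper's body (78 mm by 193 mm) begins 47 mm behind the grasp point.
Start: joints at [-47.321, 20.546, 0.682, 0, -70.136, -16.507], TCP at [0.298, -0.606, 0.292] pointing down, gripper open.
Joint ranges: [-176.03, 176.03], [-82.01, 121.73], [-58.28, 71.71], [-173.87, 95.51], [-174.79, -0.11], [-173.66, 173.66]. Speed limits (degrees/s): [136.94, 136.94, 172.46, 180, 180, 180].

## Interface

Orientations are given as [roll, pitch, yaw] about the fixed x, y, z axes, in that order (R = Rz(yaw) Ry(pitch) Rx(roll)).
In Python, from plant import ctrl gives the robot as it stands.
- The arm moves only by the tool send_rows, never from a script. Its argument "deltas" is a list of rows, each a list of 2 entries, a list of its own where there are three numbers: the shift along the tool's x, y, z each as a share of 800 mm, from -1 to 1, then the turn about the tool's z as a share of 90 degrees, from -1 to 1. A call has exactly 5 rows; each row is the pose to reach, as a shift and turn from the pose commanded when the call began, along the tool's axes at that moment; what a row does not reach only later rows make up. A row lasts 1/12 s, in which the tool goes at most 41.7 mm and 7.16 degrees, less where a joint would pass 70% of its speed; a pose out of reach is approached as far as the arm can. A call with a number of a shift or a turn outside -1 to 1 is refused whole. A call with a gripper value outside its range is refused whole. "gripper" is the opening, from 0 (shut) to 1 (fully open), set as the call begins (left out, the last holds). The fingers move at their own pace and stop on an object; the grip force is fixed at half the most. Time passes only in rows, so rows that repeat a pose let the fingers close, or fill a call up. It gives the time, the measured TCP pose, the force, the opening and the grip force at its end, in the units of the state.
- ctrl.get_obs(): the state, without advancing time (a new reading comes with each control period).
- ctrl.snapshot(name): name is "scene" or "top" or "wrist"; returns a dict with "color" (400x640x3 uint8, red, green, blue), "vertical_fov" (degrees; the focal length in pixels is half the picture's height over the tangent of half this angle, whatever the lens; pixels are square), "cx", "cy" (the principal point, pixels), "k1" (the pictures are not rectified: a ray, as slopes to the right and down, at radius r is drawn at 1 + k1 r^2 times it, then the intrinsics apply), "rvec" (rotation vector, rad) and "tvec" (3), from world to camera coordinates, as OpenCV has them. Camera axes: x right, y down, z forward; pixel columns grow to the right and rows downward; lengths in m; the calibration is good to about 2 mm. A picture is of the moment at which its call begins. There is no depth.
- ctrl.close_job(): hands the job in; it is judged then, once.
Trained networks look in a picture, given as the dict that the camera call returned (one of the last four; its "shot" number tells which), for a name from the list of things; names that differ only in an ending like _2 or _b are one class to them, and where a whole thing is asked for, a point or a joint stands for the part that bears it (a point fixed in the world has none). Each returns a list of dicts, best first, with "conf" (0 to 1); they miss things now and then, are a little off and sometimes report something else, mostly with a low value. They report only what shows in the picture. A call takes as long as a camera call. They do not tell look-alikes from the thing itself.
- ctrl.boxes_of(picture, thing): "xy" ([column, row] as shares, 0 to 1, of the picture: columns of its width, rows of its height, amid what is visible of it).
- ctrl.cut_out(picture, thing): "pixels" (400x640 bool, what is visible of it) and "xy" ([column, row] as shares, 0 to 1, of the picture: columns of its width, rows of its height, amid what is visible of it).
The state is a dict: "clock": time; "joint_pos": joint angles; "qvel": joint speeds; "tau": joint torques, N m; "tool_pos": TCP position; "orientation": TCP orientation; "force": force on the tool from outside, world axes, zero at the start; "moment": the same for the moment, N m; "opening": finger opening in m; "gripper_force": force on a finger pad.
Only numpy, scipy, OpenCV 4.12 (cv2) and the standard library are available. Lean on these libraries where they do the work, as an engineer would, in place of code of your own. Each camera call takes 0.05 s, during which the arm holds its last target. There are 200 camera calls.

## Task

Get the shim check ready: give each loose brass shim on the counter its own station of the grey check bed - lift the red spring clip until it stays up, slide the shim flat under it fully home against the back stop, and lower the clip onto it. Only when all the shims are clipped, turn the dial gauge's bezel until its red zero mark stands at the tip of the blue pointer. Leave every clip down, also over an empty station, and do not disturb the bearings and the carton.

Things in the scene. Friction and masses are not known exactly. Their poses are not given: they have to be found in the camera images.
- bed: Fixed check bed: grey plate 130 x 310 x 12 mm (x by y), origin under its middle, x from the open loading side (robot side) to the back stops. Three equal stations 100 mm apart along y, each an aluminium land 36 mm wide, 100 mm long, top 24 mm above the counter, ending at a back stop (top at 36 mm). Two posts 50 mm apart, tops at 46 mm, carry the clip's axle across the land.
- seat1 (a point): Station 1: where a shim's centre lies when it is flat on the land, centred and home against the stop; 27 mm above the counter. Axes as the bed (x into the station, z up). The clip's axle runs along y at x = +43, z = +13 mm from here, its underside 13 mm above the land: a shim must be slid in under it along x. Between the posts it has 3 mm play each side.
- clip1_bar (a point): Centre of the yellow lifting bar of station 1's red spring clip: 24 mm long along the bed's y, 10 mm thick; its end faces can be pinched and it may turn between the fingers. It swings about the axle at 60.2 mm radius: at clip angle 0 it is 58 mm before (-x) and 16 mm above the axle, 56 mm above the counter; fully up, straight above the axle. The arm next to it is 18 mm wide.
- clip1 (a joint): Angle of clip 1 (rad): 0 down with no shim (its black foot, 33 mm before the axle, then hangs 3 mm over the land), about 0.09 down on a shim, 1.35 fully up. Over-centre spring: below 0.7 it pulls down (about 3 N at the foot), above 0.7 it goes up to its end by itself and stays. Lifting the bar takes about 2 N. Starts down.
- seat2 (a point): Station 2: where a shim's centre lies when it is flat on the land, centred and home against the stop; 27 mm above the counter. Axes as the bed (x into the station, z up). The clip's axle runs along y at x = +43, z = +13 mm from here, its underside 13 mm above the land: a shim must be slid in under it along x. Between the posts it has 3 mm play each side.
- clip2_bar (a point): Centre of the yellow lifting bar of station 2's red spring clip: 24 mm long along the bed's y, 10 mm thick; its end faces can be pinched and it may turn between the fingers. It swings about the axle at 60.2 mm radius: at clip angle 0 it is 58 mm before (-x) and 16 mm above the axle, 56 mm above the counter; fully up, straight above the axle. The arm next to it is 18 mm wide.
- clip2 (a joint): Angle of clip 2 (rad): 0 down with no shim (its black foot, 33 mm before the axle, then hangs 3 mm over the land), about 0.09 down on a shim, 1.35 fully up. Over-centre spring: below 0.7 it pulls down (about 3 N at the foot), above 0.7 it goes up to its end by itself and stays. Lifting the bar takes about 2 N. Starts down.
- seat3 (a point): Station 3: where a shim's centre lies when it is flat on the land, centred and home against the stop; 27 mm above the counter. Axes as the bed (x into the station, z up). The clip's axle runs along y at x = +43, z = +13 mm from here, its underside 13 mm above the land: a shim must be slid in under it along x. Between the posts it has 3 mm play each side.
- clip3_bar (a point): Centre of the yellow lifting bar of station 3's red spring clip: 24 mm long along the bed's y, 10 mm thick; its end faces can be pinched and it may turn between the fingers. It swings about the axle at 60.2 mm radius: at clip angle 0 it is 58 mm before (-x) and 16 mm above the axle, 56 mm above the counter; fully up, straight above the axle. The arm next to it is 18 mm wide.
- clip3 (a joint): Angle of clip 3 (rad): 0 down with no shim (its black foot, 33 mm before the axle, then hangs 3 mm over the land), about 0.09 down on a shim, 1.35 fully up. Over-centre spring: below 0.7 it pulls down (about 3 N at the foot), above 0.7 it goes up to its end by itself and stays. Lifting the bar takes about 2 N. Starts down.
- shim1: Loose flat brass shim plate, 100 x 44 x 6 mm, about 170 g, with a 14 mm wide slot open at its +x end and 52 mm long; may be absent. Origin in the middle of the plate, at half thickness; x along its length, z through its thickness. Either end may go in first, any shim in any station.
- shim2: Loose flat brass shim plate, 100 x 44 x 6 mm, about 170 g, with a 14 mm wide slot open at its +x end and 52 mm long; may be absent. Origin in the middle of the plate, at half thickness; x along its length, z through its thickness. Either end may go in first, any shim in any station.
- shim3: Loose flat brass shim plate, 100 x 44 x 6 mm, about 170 g, with a 14 mm wide slot open at its +x end and 52 mm long; may be absent. Origin in the middle of the plate, at half thickness; x along its length, z through its thickness. Either end may go in first, any shim in any station.
- needle: Blue pointer of the dial gauge, which lies face up on its fixed stand: origin on the dial's axis, 48 mm above the counter, x along the pointer to its tip. It does not move.
- zero_mark (a point): Red zero mark on the dial's turning bezel, 23 mm from the dial's axis, 46 mm above the counter; x points outward from the axis. The dial reads zero when the mark stands at the pointer's tip, in the direction of the needle's x.
- bezel_grip (a point): On the dial's axis at mid height of the bezel: a black knurled disc, 54 mm in diameter, from 30 to 46 mm above the counter. It turns about the vertical with light friction (0.04 N m), stays where left, and has stops 3.1 rad either way from the stand's x (this point's x): turn it to zero the short way. Below it a neck of 42 mm diameter; below 12 mm a foot 90 x 74 mm.
- pillow_block: Bystander: blue pillow-block bearing, 127 x 41 x 65 mm, origin under its middle. Leave alone.
- flange_bearing: Bystander: green-grey flange bearing, 112 x 62 x 35 mm, origin under its middle. Leave alone.
- carton: Bystander: cardboard carton, 90 x 70 x 60 mm, origin under its middle. Leave alone.
There are look-alikes about, which are no part of the job. Leave any green or white look-alike of the shim3 alone.

How it is judged:
By the outcome, as a careful person would: the job done as asked, in the order asked, and still so for the second after the job is handed in, with the robot touching nothing.
Of shim1, shim2, shim3 only 2 to 3 are there at a start; the rules pass over those that are not, and their reading is None.
At some moment in a run one of shim1, shim2, shim3 may be knocked a few centimetres aside while the robot is not near it.
Once in a run the grip may slacken for a moment while it holds something.
It also fails if it takes over 210 s, if anything falls off the work surface, if the arm or the gripper's body presses on something with over 40 N, if the wrist force passes 120 N, or if a joint passes its speed limit or range.

## Working session

There is one attempt and no reset: what is moved stays moved. The work goes in short steps, Python scripts to look and compute and a tool call to move; the robot and the scene stay as the last step left them, time stands still between calls to the robot, and variables do not carry over. Pictures are saved under pics/ and viewed, at most 14 in all, crops included, and the job is handed in when it is done.

Besides the shell and the picture viewer there is one more tool, called after ">>>" as a command line: name --argument value ..., lists and objects as JSON in quotes. send_rows: Moves the arm, as the interface text tells. Shift numbers are shares of 800 mm and turn numbers shares of 90 degrees, none past 1 either way. Its arguments: {"type":"object","properties":{"deltas":{"type":"array","items":{"type":"array"}},"gripper":{"type":"number"}},"required":["deltas"]}

```bash
mkdir -p pics; ls
cat > h.py <<'E'
import numpy as np, cv2
from scipy.spatial.transform import Rotation as R
from plant import ctrl
def save(p,n): cv2.imwrite(f'pics/{n}.png', p['color'][:,:,::-1])
def cam(p):
    f=200/np.tan(np.radians(p['vertical_fov']/2))
    return f,R.from_rotvec(np.ravel(p['rvec'])).as_matrix(),np.ravel(p['tvec'])
def ray(p,uv):
    f,Rm,t=cam(p); d=(np.asarray(uv,float)-[p['cx'],p['cy']])/f; s=d.copy()
    for _ in range(20): s=d/(1+p['k1']*(s@s))
    return -Rm.T@t, Rm.T@np.array([s[0],s[1],1])
def at_z(p,uv,z):
    o,d=ray(p,uv); return o+d*(z-o[2])/d[2]
def px(p,X):
    f,Rm,t=cam(p); c=Rm@np.asarray(X,float)+t; s=c[:2]/c[2]
    return s*(1+p['k1']*(s@s))*f+[p['cx'],p['cy']]
def state():
    o=ctrl.get_obs(); return o
E
python3 - <<'E'
from h import *
s=state(); print(s)
for n in ['top','scene']:
    p=ctrl.snapshot(n); save(p,n+'0'); print(n,p['vertical_fov'],p['k1'],(-cam(p)[1].T@cam(p)[2]).round(3))
    for t,z in [('bed',.012),('shim1',.006),('clip1_bar',.056),('zero_mark',.046),('bezel_grip',.046),('needle',.048),('pillow_block',.03),('flange_bearing',.03),('carton',.06),('seat1',.027)]:
        for d in ctrl.boxes_of(p,t)[:6]:
            uv=np.array(d['xy'])*[640,400]; print(t,round(d['conf'],2),uv.round(),at_z(p,uv,z).round(3)[:2])
E
```

```text
pics
{'clock': 0.0, 'joint_pos': array([-4.73194761e+01,  2.05917270e+01,  6.33498557e-01, -2.07308726e-02,
       -7.01366001e+01, -1.65069988e+01]), 'qvel': array([ 0.01497312, -0.0778908 , -0.16064772,  0.03935911, -0.02463912,
        0.06016856]), 'tau': array([-1.84200426e-04, -5.82722247e+01,  2.93054473e+01,  6.99724987e+00,
        6.84153638e-03, -1.90401124e-04]), 'tool_pos': array([ 0.29755132, -0.60544492,  0.2912153 ]), 'orientation': array([ 1.79903542e+02, -8.26148251e-03, -1.53833528e+02]), 'force': array([-0.48481749, -0.32102633,  0.77039513]), 'moment': array([ 0.01113669, -0.01088723, -0.01050557]), 'gripper_force': 0.0, 'opening': 0.08745447388780253}
top 55.88256133068916 -0.007723446729123251 [0.525 0.01  1.121]
bed 0.89 [312. 219.] [0.573 0.029]
shim1 0.89 [176. 185.] [0.672 0.434]
shim1 0.83 [192. 231.] [0.535 0.381]
shim1 0.75 [295. 262.] [0.445 0.078]
shim1 0.74 [196. 272.] [0.417 0.368]
clip1_bar 0.59 [344. 216.] [ 0.578 -0.064]
clip1_bar 0.46 [224. 159.] [0.742 0.278]
clip1_bar 0.24 [296. 268.] [0.432 0.071]
zero_mark 0.57 [459. 249.] [ 0.484 -0.39 ]
bezel_grip 0.94 [457. 248.] [ 0.487 -0.387]
pillow_block 0.76 [348. 146.] [ 0.786 -0.079]
flange_bearing 0.63 [225. 159.] [0.745 0.284]
carton 0.79 [439. 177.] [ 0.69  -0.333]
seat1 0.66 [311. 219.] [0.571 0.03 ]
scene 43.36062201107776 -0.018875412427414345 [ 1.033 -0.808  1.137]
bed 0.97 [313. 210.] [0.577 0.016]
shim1 0.84 [353. 138.] [0.543 0.357]
shim1 0.7 [279. 180.] [0.428 0.075]
shim1 0.58 [397. 139.] [0.675 0.421]
shim1 0.5 [324. 122.] [0.421 0.382]
clip1_bar 0.74 [299. 222.] [ 0.584 -0.075]
zero_mark 0.59 [200. 302.] [ 0.491 -0.4  ]
bezel_grip 0.7 [201. 306.] [ 0.499 -0.407]
bezel_grip 0.38 [196. 303.] [ 0.484 -0.406]
pillow_block 0.94 [366. 265.] [ 0.798 -0.099]
flange_bearing 0.67 [407. 173.] [0.766 0.269]
flange_bearing 0.17 [338. 179.] [0.593 0.144]
carton 0.7 [299. 222.] [ 0.586 -0.076]
seat1 0.77 [313. 207.] [0.58  0.014]
```

View pics/top0.png

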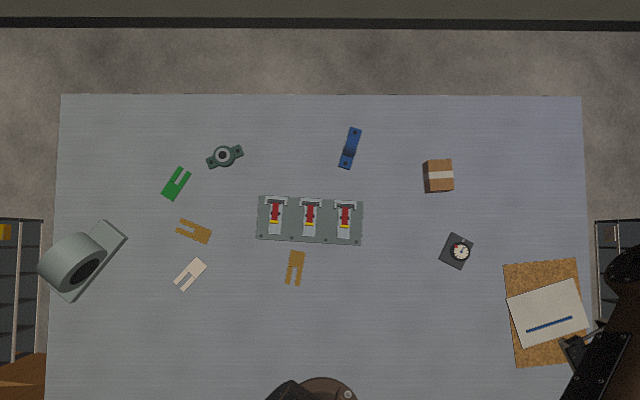

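View pics/scene0.png

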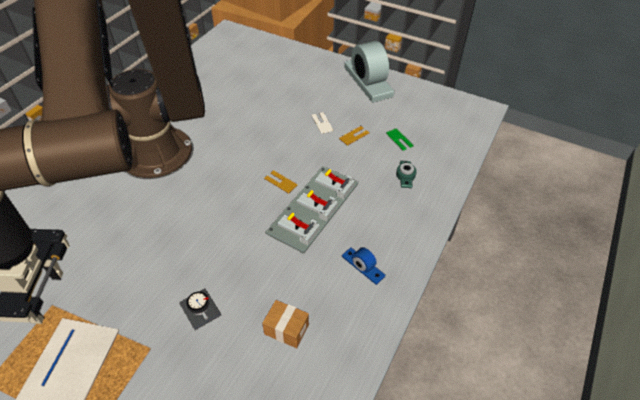

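Top view: two brass shims at about (193,231) and (295,267), the bed at (310,219) with its clips down, and the dial at (458,250). The green look-alike at (176,184) and the white one at (190,274) stay put. Next I measure orientations and plan the first move.

```bash
cat >> h.py <<'E'
def seg(p,name,z,n=5):
    out=[]
    for d in ctrl.cut_out(p,name)[:n]:
        m=d['pixels']; v,u=np.nonzero(m)
        W=np.array([at_z(p,(a,b),z)[:2] for a,b in zip(u,v)])
        c,(w,h),a=cv2.minAreaRect((W*1000).astype(np.float32))
        if w<h: w,h,a=h,w,a+90
        rgb=p['color'][m].mean(0).round()
        out.append((round(d['conf'],2),np.array(c).round(1),round(w,1),round(h,1),round((a+90)%180-90,1),rgb,m))
    return out
def plan(x,y,z,yaw,s=None):
    """tool-axes shares for TCP target; yaw deg"""
    s=s or state(); P=s['tool_pos']; Y=s['orientation'][2]
    D=np.array([x,y,z])-P; a=np.radians(Y)
    tx=np.array([np.cos(a),np.sin(a),0]); ty=np.array([np.sin(a),-np.cos(a),0])
    sh=np.array([D@tx,D@ty,-D[2]])/.8
    dy=(yaw-Y+180)%360-180; t=-dy/90
    n=max(np.linalg.norm(D)/.0417,abs(dy)/7.16)
    print('tcp',P.round(4),'yaw',round(Y,2),'share',sh.round(4),'turn',round(t,4),'rows>=',round(n,1),'j6',s['joint_pos'][5].round(1),'F',s['force'].round(1),'op',round(s['opening'],4))
    return sh,t
E
python3 - <<'E'
from h import *
p=ctrl.snapshot('top')
for n,z in [('bed',.012),('shim1',.006),('bezel_grip',.046),('zero_mark',.046),('needle',.048)]:
    for o in seg(p,n,z): print(n,*o[:-1])
plan(.5,.05,.36,0);plan(.5,.05,.36,180)
c=p['color'][200:300,150:350]; cv2.imwrite('pics/c1.png',cv2.resize(c,None,fx=4,fy=4,interpolation=3)[:,:,::-1])
E
```

```text
bed 0.96 [570.5  34.2] 309.2 132.9 86.2 [101. 101.  97.]
bed 0.29 [582.3 -70.7] 67.9 26.6 -0.2 [110.  60.  46.]
shim1 0.78 [537.5 377.2] 98.9 42.9 67.5 [122.  95.  46.]
shim1 0.7 [413.8 382.9] 99.9 42.1 -42.9 [168. 156. 139.]
shim1 0.69 [430.4  77.3] 100.0 43.7 -10.0 [122.  96.  51.]
shim1 0.34 [588.5  33.9] 70.5 24.2 -5.5 [113.  62.  44.]
bezel_grip 0.89 [ 479.8 -381.2] 91.3 73.5 -25.7 [80. 78. 76.]
zero_mark 0.72 [ 479.7 -391.1] 57.4 50.9 90.0 [105.  99.  91.]
zero_mark 0.64 [587.5  31.8] 62.9 20.0 0.1 [113.  58.  44.]
zero_mark 0.35 [591.7 131.9] 65.8 25.8 0.1 [111.  61.  46.]
tcp [ 0.2977 -0.6058  0.2922] yaw -153.83 share [-0.5885  0.6242 -0.0848] turn -1.7092 rows>= 21.5 j6 -16.5 F [-0.9  0.1  0.8] op 0.0878
tcp [ 0.2977 -0.6058  0.2922] yaw -153.83 share [-0.5885  0.6242 -0.0848] turn 0.2908 rows>= 16.5 j6 -16.5 F [-0.9  0.1  0.8] op 0.0878
```

View pics/c1.png

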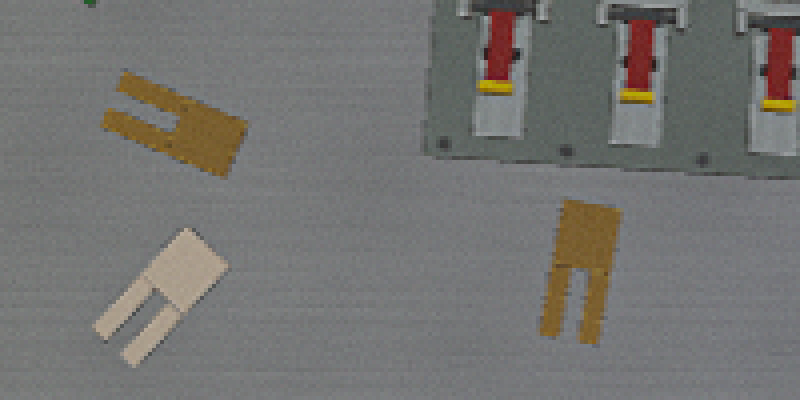

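The crop confirms two brass shims, both slot-ended. The near one has its slot towards the robot and the far one has its slot towards +y. I'm setting out to above the bed.

>>> send_rows --deltas '[[[-0.0294, 0.0312, -0.0042], 0], [[-0.0588, 0.0624, -0.0084], 0], [[-0.0883, 0.0936, -0.0127], 0], [[-0.1177, 0.1248, -0.017], 0], [[-0.147, 0.156, -0.021], 0]]' --gripper 1

```text
clock: 1.82
tool_pos: [0.3483, -0.4405, 0.3091]
orientation: [-180.0, 0.0, -153.9]
force: [0.9, 0.2, 0.1]
opening: 0.0873
gripper_force: 0.0
```

>>> send_rows --deltas '[[[-0.0294, 0.0312, -0.0042], 0], [[-0.0588, 0.0624, -0.0084], 0], [[-0.0883, 0.0936, -0.0127], 0], [[-0.1177, 0.1248, -0.017], 0], [[-0.147, 0.156, -0.021], 0]]'

```text
clock: 2.23
tool_pos: [0.3988, -0.2765, 0.3263]
orientation: [-180.0, 0.0, -153.8]
force: [0.2, -0.3, -0.0]
opening: 0.0878
gripper_force: 0.0
```

>>> send_rows --deltas '[[[-0.0294, 0.0312, -0.0042], 0], [[-0.0588, 0.0624, -0.0084], 0], [[-0.0883, 0.0936, -0.0127], 0], [[-0.1177, 0.1248, -0.017], 0], [[-0.147, 0.156, -0.021], 0]]'

```text
clock: 2.65
tool_pos: [0.4493, -0.1125, 0.3432]
orientation: [-180.0, 0.1, -153.8]
force: [0.7, 0.4, 0.9]
opening: 0.0871
gripper_force: 0.0
```

>>> send_rows --deltas '[[[-0.0294, 0.0312, -0.0042], 0.067], [[-0.0588, 0.0624, -0.0084], 0.133], [[-0.0883, 0.0936, -0.0127], 0.2], [[-0.1177, 0.1248, -0.017], 0.267], [[-0.147, 0.156, -0.021], 0.333]]'

```text
clock: 3.07
tool_pos: [0.4998, 0.0515, 0.36]
orientation: [180.0, 0.1, 175.9]
force: [0.4, -0.0, 0.8]
opening: 0.0876
gripper_force: 0.0
```

Run:
```python
from h import *
plan(.5,.05,.36,176.2)
p=ctrl.snapshot('wrist'); save(p,'w1'); print(p['vertical_fov'],p['k1'],(-cam(p)[1].T@cam(p)[2]).round(3),cam(p)[1].round(2))
for n,z in [('bed',.012),('shim1',.006),('clip1_bar',.056),('clip1',.05)]:
    for o in seg(p,n,z): print(n,*o[:-1])
```

```text
tcp [0.4998 0.0515 0.36  ] yaw 175.92 share [-0.0004 -0.0018 -0.    ] turn -0.0031 rows>= 0.0 j6 -122.4 F [ 0.4 -0.   0.8] op 0.0876
67.85867397049316 -0.035545716521306454 [0.42  0.057 0.452] [[ 0.07  1.    0.  ]
 [ 0.95 -0.07  0.29]
 [ 0.29 -0.02 -0.96]]
bed 0.88 [570.8  36. ] 308.7 139.4 86.5 [145. 152. 148.]
bed 0.26 [532.1 372.4] 104.6 46.0 66.8 [176. 154. 103.]
shim1 0.77 [409.5 383.3] 101.2 46.3 -42.9 [215. 215. 208.]
shim1 0.68 [533.8 376.9] 103.3 45.4 67.4 [176. 153.  99.]
shim1 0.59 [427.9  79. ] 100.7 45.9 -9.5 [179. 157. 108.]
shim1 0.45 [633.2 444.9] 44.4 24.8 -81.3 [120. 158. 135.]
clip1_bar 0.77 [572.  -57.3] 63.2 27.6 13.6 [161.  84.  57.]
clip1 0.89 [583.9  34.3] 61.0 26.7 -4.1 [160.  92.  70.]
clip1 0.82 [576.6 -59.8] 61.9 29.1 5.7 [158.  81.  55.]
clip1 0.66 [589.4 133.3] 57.9 29.9 -4.1 [165.  94.  73.]
```

View pics/w1.png

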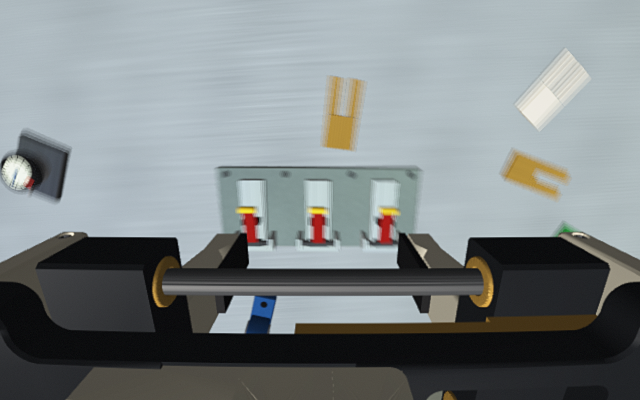

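The wrist view shows the bed with its three yellow bars near (245,210), (317,210) and (384,210). The near shim is at (343,112) and the far shim at (535,172). Now I'll take a still picture and locate the bars by colour.

```bash
cat >> h.py <<'E'
def yellow(p,z=.059):
    hsv=cv2.cvtColor(p['color'],cv2.COLOR_RGB2HSV)
    m=cv2.inRange(hsv,(20,190,120),(34,255,255))
    n,l,st,c=cv2.connectedComponentsWithStats(m)
    return [(c[i].round(1),st[i,4],(at_z(p,c[i],z)[:2]*1000).round(1)) for i in range(1,n) if st[i,4]>15]
E
python3 - <<'E'
from h import *
print(state()['joint_pos'].round(1))
for n in ['wrist','top']:
    p=ctrl.snapshot(n); save(p,'w2'+n)
    print(n,*yellow(p),sep='\n')
    for nm,z in [('bed',.012),('shim1',.006)]:
        for o in seg(p,nm,z): print(nm,*o[:-1])
E
```

```text
[  28.2    1.8  -14.3    0.   -73.9 -121.8]
wrist
(array([244.5, 210.3]), np.int32(93), array([548.1, -62.7]))
(array([315.7, 209.4]), np.int32(92), array([553.2,  36.6]))
(array([386.6, 209.4]), np.int32(95), array([559.6, 135.3]))
bed 0.92 [571.2  35.3] 309.1 139.8 86.6 [144. 151. 146.]
bed 0.31 [588.7 -71. ] 68.1 30.1 11.4 [158.  72.  38.]
shim1 0.73 [409.2 383.8] 101.5 47.3 -42.0 [227. 224. 216.]
shim1 0.67 [631.7 439.6] 29.1 15.5 -72.2 [ 36. 124.  52.]
shim1 0.64 [533.  375.7] 104.4 44.6 67.0 [176. 143.  66.]
shim1 0.61 [427.9  79.1] 100.8 44.7 -10.0 [179. 145.  68.]
shim1 0.4 [607.2 142. ] 65.9 33.1 -3.7 [154.  67.  41.]
top
(array([  1.1, 229.5]), np.int32(41), array([539.1, 900.6]))
(array([344.3, 225.9]), np.int32(19), array([550.5, -63.6]))
bed 0.82 [586.2  31. ] 326.8 129.4 78.7 [113. 110. 106.]
bed 0.38 [610.  135.8] 35.5 26.6 0.1 [114.  54.  53.]
shim1 0.82 [536.6 376.3] 101.3 44.4 67.4 [137. 107.  52.]
shim1 0.72 [678.  432.9] 101.7 47.7 -32.1 [ 51. 114.  60.]
```

>>> send_rows --deltas '[[[-0.014, -0.003, 0.049], 0], [[-0.027, -0.006, 0.098], 0], [[-0.041, -0.009, 0.146], -0.003], [[-0.055, -0.012, 0.195], -0.005], [[-0.069, -0.0146, 0.244], -0.006]]' --gripper 0.6

```text
clock: 4.03
tool_pos: [0.5544, 0.0336, 0.163]
orientation: [180.0, 0.1, 176.7]
force: [0.7, 1.1, -0.1]
opening: 0.0601
gripper_force: 0.0
```

Run:
```python
from h import *
p=ctrl.snapshot('wrist')
p=ctrl.snapshot('wrist'); save(p,'w3'); print(*yellow(p,.059),sep='\n')
plan(.5546,.0365,.165,176.5)
for nm,z in [('bed',.012),('clip1',.05)]:
        for o in seg(p,nm,z): print(nm,*o[:-1])
```

```text
(array([185.4, 230.6]), np.int32(292), array([545.6, -61.7]))
(array([329. , 232.6]), np.int32(394), array([552.6,  36.6]))
(array([472.3, 231.8]), np.int32(384), array([558. , 134.8]))
tcp [0.5515 0.0325 0.1576] yaw 176.61 share [-0.0036  0.0052 -0.0093] turn 0.0012 rows>= 0.2 j6 -117.0 F [-0.1 -0.6  0.2] op 0.0543
bed 0.65 [573.6  35.1] 308.5 146.3 86.3 [161. 175. 170.]
bed 0.5 [602.7  34.5] 70.8 33.9 -3.3 [175. 101.  52.]
clip1 0.81 [549.5 -65.8] 29.1 9.3 86.9 [203. 186.  55.]
clip1 0.8 [581.8  35. ] 59.4 26.9 -3.3 [177. 100.  50.]
clip1 0.79 [561.4 139.4] 28.4 7.7 86.4 [210. 188.  48.]
clip1 0.29 [557.8  35.8] 258.9 123.6 86.3 [161. 175. 170.]
```

View pics/w3.png

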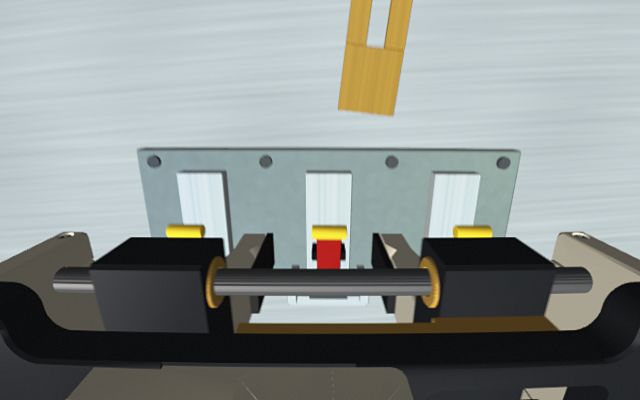

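The wrist view shows bar 2 at (329,232) between the open fingers, bars 1 and 3 at (185,231) and (472,232), and the near shim at (370,60). The pose drifted after the move, so I'm checking how it settled.

>>> send_rows --deltas '[[[0, 0, 0], 0], [[0, 0, 0], 0], [[0, 0, 0], 0], [[0, 0, 0], 0], [[0, 0, 0], 0]]'

```text
clock: 4.65
tool_pos: [0.5542, 0.0347, 0.1655]
orientation: [179.9, 0.1, 176.8]
force: [0.5, -0.3, -0.1]
opening: 0.0523
gripper_force: 0.0
```

Run:
```python
from h import *
plan(.554,.0366,.110,176.6)
```

```text
tcp [0.5542 0.0347 0.1655] yaw 176.76 share [0.0004 0.0024 0.0694] turn 0.0018 rows>= 1.3 j6 -117.0 F [ 0.5 -0.3 -0.1] op 0.0523
```

>>> send_rows --deltas '[[[0.0001, 0.0005, 0.015], 0], [[0.0002, 0.001, 0.034], 0], [[0.0003, 0.0016, 0.054], 0], [[0.0004, 0.0022, 0.068], 0], [[0.0004, 0.0024, 0.0744], 0]]'

```text
clock: 5.07
tool_pos: [0.5531, 0.0363, 0.1036]
orientation: [-180.0, -0.1, 176.7]
force: [-0.5, -0.3, 0.1]
opening: 0.0526
gripper_force: 0.0
```

>>> send_rows --deltas '[[[0, 0, 0], 0], [[0, 0, 0], 0], [[0, 0, 0], 0], [[0, 0, 0], 0], [[0, 0, 0], 0]]' --gripper 0

```text
clock: 5.48
tool_pos: [0.5541, 0.0365, 0.1054]
orientation: [180.0, 0.1, 176.7]
force: [-0.4, 0.1, 0.4]
opening: 0.0247
gripper_force: 0.0
```

>>> send_rows --deltas '[[[0, 0, 0], 0], [[0, 0, 0], 0], [[0, 0, 0], 0], [[0, 0, 0], 0], [[0, 0, 0], 0]]'

```text
clock: 5.9
tool_pos: [0.5541, 0.0367, 0.1053]
orientation: [180.0, 0.1, 176.8]
force: [-2.7, 3.4, 5.8]
opening: 0.0232
gripper_force: 30.0
```

>>> send_rows --deltas '[[[-0.0043, 0, -0.0118], 0], [[-0.0109, 0, -0.0231], 0], [[-0.0193, 0, -0.0333], 0], [[-0.0294, 0, -0.0416], 0], [[-0.0408, 0, -0.0483], 0]]'

```text
clock: 6.32
tool_pos: [0.5858, 0.0347, 0.1441]
orientation: [180.0, -0.1, 176.7]
force: [-2.2, 5.5, -4.1]
opening: 0.023
gripper_force: 30.0
```

>>> send_rows --deltas '[[[-0.006, 0, -0.0022], 0], [[-0.012, 0, -0.0043], 0], [[-0.012, 0, -0.0043], 0], [[-0.012, 0, -0.0043], 0], [[-0.012, 0, -0.0043], 0]]'

```text
clock: 6.73
tool_pos: [0.5964, 0.034, 0.148]
orientation: [180.0, 0.1, 176.7]
force: [-3.9, 3.7, 6.0]
opening: 0.0231
gripper_force: 30.0
```

>>> send_rows --deltas '[[[0, 0, 0], 0], [[0, 0, 0], 0], [[0, 0, 0], 0], [[0, 0, 0], 0], [[0, 0, 0], 0]]' --gripper 0.6

```text
clock: 7.15
tool_pos: [0.5959, 0.0336, 0.1466]
orientation: [-180.0, -0.0, 176.7]
force: [0.7, -0.3, -0.4]
opening: 0.0494
gripper_force: 0.0
```

>>> send_rows --deltas '[[[0.003, 0, -0.02], 0], [[0.01, 0, -0.045], 0], [[0.017, 0, -0.07], 0], [[0.024, 0, -0.09], 0], [[0.028, 0, -0.1], 0]]'

```text
clock: 7.57
tool_pos: [0.5738, 0.0352, 0.2289]
orientation: [180.0, 0.1, 176.8]
force: [-0.5, -0.7, 0.4]
opening: 0.0524
gripper_force: 0.0
```

Run:
```python
from h import *
p=ctrl.snapshot('wrist')
p=ctrl.snapshot('wrist'); save(p,'w4'); print(*yellow(p,.059),sep='\n')
print(*yellow(p,.102),sep='\n')
plan(.5598,.135,.165,176.6)
```

```text
(array([214. , 176.1]), np.int32(162), array([547.1, -61.4]))
(array([431.7, 177.5]), np.int32(201), array([559.7, 135.4]))
(array([322.3, 260. ]), np.int32(250), array([637.2,  31.6]))
(array([214. , 176.1]), np.int32(162), array([538.4, -44.8]))
(array([431.7, 177.5]), np.int32(201), array([548.9, 119.7]))
(array([322.3, 260. ]), np.int32(250), array([613.7,  32.9]))
tcp [0.5739 0.0354 0.2282] yaw 176.76 share [0.0246 0.1233 0.079 ] turn 0.0017 rows>= 2.8 j6 -116.3 F [0.3 0.5 0.1] op 0.0528
```

View pics/w4.png

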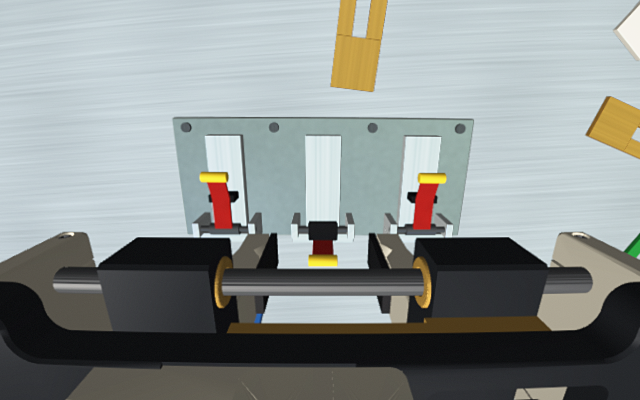

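Clip 2 stays up, with its bar at (322,260). Clip 3 is next.

>>> send_rows --deltas '[[[0.003, 0.018, 0.008], 0], [[0.009, 0.05, 0.025], 0], [[0.016, 0.085, 0.05], 0], [[0.021, 0.112, 0.07], 0], [[0.023, 0.1233, 0.079], 0]]'

```text
clock: 8.08
tool_pos: [0.5594, 0.1362, 0.16]
orientation: [-179.9, -0.2, 176.8]
force: [0.4, -0.4, -0.5]
opening: 0.0526
gripper_force: 0.0
```

>>> send_rows --deltas '[[[0, 0, 0.012], 0], [[0, 0, 0.034], 0], [[0, 0, 0.054], 0], [[0, 0, 0.068], 0], [[0, 0, 0.0744], 0]]'

```text
clock: 8.5
tool_pos: [0.5602, 0.1336, 0.1019]
orientation: [-179.9, -0.1, 176.7]
force: [-0.2, -0.1, -0.5]
opening: 0.0526
gripper_force: 0.0
```

>>> send_rows --deltas '[[[0, 0, 0], 0], [[0, 0, 0], 0], [[0, 0, 0], 0], [[0, 0, 0], 0], [[0, 0, 0], 0]]' --gripper 0

```text
clock: 8.92
tool_pos: [0.5614, 0.1353, 0.1049]
orientation: [179.9, 0.1, 176.7]
force: [-3.6, 13.9, 1.4]
opening: 0.0247
gripper_force: 7.4
```

>>> send_rows --deltas '[[[0, 0, 0], 0], [[0, 0, 0], 0], [[0, 0, 0], 0], [[0, 0, 0], 0], [[0, 0, 0], 0]]'

```text
clock: 9.33
tool_pos: [0.5613, 0.1362, 0.1049]
orientation: [179.9, 0.1, 176.8]
force: [-3.4, 6.7, 1.1]
opening: 0.0235
gripper_force: 30.0
```

>>> send_rows --deltas '[[[-0.0043, 0, -0.0118], 0], [[-0.0109, 0, -0.0231], 0], [[-0.0193, 0, -0.0333], 0], [[-0.0294, 0, -0.0416], 0], [[-0.0408, 0, -0.0483], 0]]'

```text
clock: 9.75
tool_pos: [0.593, 0.1342, 0.1434]
orientation: [179.9, -0.0, 176.8]
force: [-1.8, 7.6, -4.1]
opening: 0.0232
gripper_force: 30.0
```

>>> send_rows --deltas '[[[-0.006, 0, -0.0022], 0], [[-0.012, 0, -0.0043], 0], [[-0.012, 0, -0.0043], 0], [[-0.012, 0, -0.0043], 0], [[-0.012, 0, -0.0043], 0]]'

```text
clock: 10.17
tool_pos: [0.6035, 0.1336, 0.1473]
orientation: [179.9, 0.1, 176.8]
force: [-2.1, 5.7, 4.7]
opening: 0.0236
gripper_force: 30.0
```

>>> send_rows --deltas '[[[0, 0, 0], 0], [[0, 0, 0], 0], [[0, 0, 0], 0], [[0, 0, 0], 0], [[0, 0, 0], 0]]' --gripper 0.6

```text
clock: 10.58
tool_pos: [0.6028, 0.132, 0.146]
orientation: [-180.0, -0.0, 176.7]
force: [0.2, 0.3, 0.1]
opening: 0.05
gripper_force: 0.0
```

>>> send_rows --deltas '[[[0.003, 0, -0.02], 0], [[0.01, 0, -0.045], 0], [[0.017, 0, -0.07], 0], [[0.024, 0, -0.09], 0], [[0.028, 0, -0.1], 0]]'

```text
clock: 11.0
tool_pos: [0.5809, 0.1337, 0.2283]
orientation: [179.9, 0.1, 176.7]
force: [0.2, 0.4, 0.4]
opening: 0.0527
gripper_force: 0.0
```

>>> send_rows --deltas '[[[0.02, -0.01, 0], 0], [[0.06, -0.02, 0], 0], [[0.1, -0.035, 0], 0], [[0.135, -0.045, 0], 0], [[0.15, -0.05, 0], 0]]' --gripper 0.8

```text
clock: 11.42
tool_pos: [0.4552, 0.099, 0.2255]
orientation: [-180.0, -0.1, 176.7]
force: [-1.0, -0.4, 0.2]
opening: 0.0695
gripper_force: 0.0
```

>>> send_rows --deltas '[[[0.01, 0, 0.015], 0.01], [[0.03, 0, 0.04], 0.03], [[0.045, 0, 0.055], 0.05], [[0.055, 0, 0.065], 0.065], [[0.06, 0, 0.07], 0.07]]'

```text
clock: 11.83
tool_pos: [0.4094, 0.1028, 0.1689]
orientation: [-179.9, -0.1, 170.4]
force: [0.2, -0.2, 0.2]
opening: 0.0702
gripper_force: 0.0
```

Run:
```python
from h import *
p=ctrl.snapshot('wrist')
p=ctrl.snapshot('wrist'); save(p,'w5'); print(*yellow(p,.102),sep='\n')
plan(.40,.083,.1,170)
for o in seg(p,'shim1',.006): print(*o[:-1])
p=ctrl.snapshot('top'); save(p,'t5')
for o in seg(p,'shim1',.006): print(*o[:-1])
```

```text
tcp [0.4102 0.1031 0.1696] yaw 170.49 share [ 0.0085 -0.0269  0.087 ] turn 0.0055 rows>= 1.8 j6 -140.6 F [ 1.2 -0.   0.7] op 0.0701
0.84 [416.5 374.5] 77.8 49.4 -41.6 [222. 219. 211.]
0.83 [424.5  79.6] 94.1 44.0 -9.8 [181. 146.  64.]
0.81 [677.8 434.1] 98.6 47.7 -31.8 [ 47. 105.  55.]
0.76 [412.  383.9] 100.5 44.7 -42.0 [172. 159. 143.]
0.66 [538.1 377.3] 101.1 47.6 67.9 [127. 101.  54.]
0.6 [451.4  75.4] 56.8 41.0 -7.9 [126.  97.  48.]
0.46 [570.2  33.1] 314.0 132.7 86.0 [106. 109. 105.]
```

View pics/w5.png

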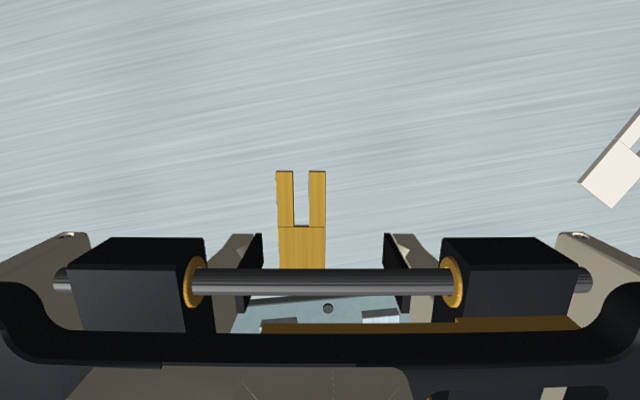

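The wrist view shows the near shim's prong ends at row 171, columns 276 to 326, aligned with the tool.

Run:
```python
from h import *
# camera pose of current still: reuse a new shot
p=ctrl.snapshot('wrist')
t=(at_z(p,(276,171),.006)+at_z(p,(326,171),.006))/2
l=at_z(p,(278.5,245),.006);r=at_z(p,(325.5,245),.006)
print(t,np.linalg.norm(l-r),(l+r)/2)
d=np.array([np.cos(np.radians(170.2)),np.sin(np.radians(170.2))])
c=t[:2]-.05*d; g=c+.030*d; print('centre',c,'grip',g)
plan(g[0],g[1],.0675,170.2)
```

```text
[0.38140197 0.08939375 0.006     ] 0.044492631652426576 [0.45150389 0.07704838 0.006     ]
centre [0.43067237 0.08088328] grip [0.40111013 0.08598956]
tcp [0.4115 0.1036 0.1706] yaw 170.47 share [ 0.0091 -0.0239  0.1289] turn 0.003 rows>= 2.5 j6 -140.6 F [0.2 0.1 0.4] op 0.0701
```

>>> send_rows --deltas '[[[0.002, -0.004, 0.015], 0], [[0.005, -0.012, 0.042], 0], [[0.008, -0.02, 0.07], 0], [[0.009, -0.0235, 0.086], 0], [[0.0095, -0.024, 0.095], 0.003]]'

```text
clock: 12.55
tool_pos: [0.3996, 0.0848, 0.0929]
orientation: [-179.9, -0.1, 170.1]
force: [-0.1, 0.2, 0.9]
opening: 0.0701
gripper_force: 0.0
```

>>> send_rows --deltas '[[[0, 0, 0.008], 0], [[0, 0, 0.016], 0], [[0, 0, 0.023], 0], [[0, 0, 0.028], 0], [[0, 0, 0.031], 0]]'

```text
clock: 12.97
tool_pos: [0.4002, 0.0858, 0.0691]
orientation: [180.0, 0.0, 170.2]
force: [0.2, -0.2, -0.6]
opening: 0.0704
gripper_force: 0.0
```

>>> send_rows --deltas '[[[0, 0, 0.001], 0], [[0, 0, 0.0015], 0], [[0, 0, 0.0018], 0], [[0, 0, 0.002], 0], [[0, 0, 0.002], 0]]'

```text
clock: 13.38
tool_pos: [0.4001, 0.0857, 0.0679]
orientation: [180.0, 0.0, 170.2]
force: [-0.2, 0.9, 0.2]
opening: 0.0699
gripper_force: 0.0
```

Run:
```python
from h import *
plan(.4011,.086,.0675,170)
```

```text
tcp [0.4001 0.0857 0.0679] yaw 170.18 share [-0.0012  0.0006  0.0005] turn 0.002 rows>= 0.0 j6 -139.9 F [-0.2  0.9  0.2] op 0.0699
```

Positions are good, so I close and lift.

>>> send_rows --deltas '[[[0, 0, 0], 0], [[0, 0, 0], 0], [[0, 0, 0], 0], [[0, 0, 0], 0], [[0, 0, 0], 0]]' --gripper 0

```text
clock: 13.8
tool_pos: [0.3999, 0.0855, 0.0677]
orientation: [-180.0, -0.0, 170.2]
force: [-0.5, -0.8, 1.5]
opening: 0.0433
gripper_force: 30.0
```

>>> send_rows --deltas '[[[0, 0, 0], 0], [[0, 0, 0], 0], [[0, 0, 0], 0], [[0, 0, 0], 0], [[0, 0, 0], 0]]'

```text
clock: 14.22
tool_pos: [0.3999, 0.0855, 0.0677]
orientation: [-180.0, -0.0, 170.2]
force: [-0.8, -0.6, 2.3]
opening: 0.0431
gripper_force: 30.0
```

>>> send_rows --deltas '[[[0, 0, -0.005], 0], [[0, 0, -0.014], 0], [[0, 0, -0.026], 0], [[0, 0, -0.036], 0], [[0, 0, -0.04], 0]]'

```text
clock: 14.63
tool_pos: [0.4005, 0.086, 0.1011]
orientation: [179.9, 0.1, 170.2]
force: [0.5, 0.2, -1.8]
opening: 0.0432
gripper_force: 30.0
```

>>> send_rows --deltas '[[[0, 0, 0], 0], [[0, 0, 0], -0.02], [[0, 0, 0], -0.04], [[0, 0, 0], -0.06], [[0, 0, 0], -0.07]]'

```text
clock: 15.05
tool_pos: [0.3998, 0.0855, 0.0995]
orientation: [-180.0, -0.0, 176.6]
force: [-0.3, -0.6, -1.2]
opening: 0.0432
gripper_force: 30.0
```

Run:
```python
from h import *
p=ctrl.snapshot('wrist'); save(p,'w6')
s=state(); print(s['tool_pos'],s['orientation'],s['gripper_force'],s['opening'],s['moment'])
p=ctrl.snapshot('scene'); save(p,'s6')
```

```text
[0.39978079 0.08547161 0.09948004] [-1.79990313e+02 -1.80546475e-02  1.76574267e+02] 29.96825337409973 0.04289413749554983 [-0.01885804  0.05179427  0.00101703]
```

View pics/w6.png

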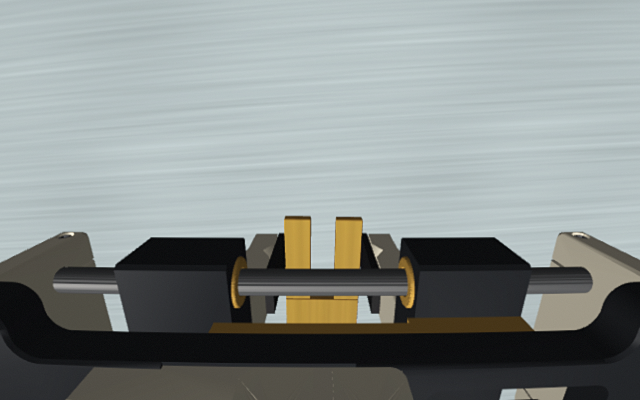

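The shim is held square, with prongs at columns 285 to 362 and a steady 30 N grip. I line up with station 2 and slide in part way.

>>> send_rows --deltas '[[[-0.0007, -0.006, 0], 0], [[-0.002, -0.018, 0], 0], [[-0.004, -0.034, 0.002], 0], [[-0.005, -0.045, 0.004], 0], [[-0.0057, -0.0492, 0.005], 0]]'

```text
clock: 15.57
tool_pos: [0.4015, 0.0444, 0.0953]
orientation: [-180.0, -0.1, 176.4]
force: [-0.1, 0.9, -1.5]
opening: 0.0431
gripper_force: 30.0
```

>>> send_rows --deltas '[[[-0.01, 0, 0], 0], [[-0.03, 0, 0], 0], [[-0.06, 0, 0], 0], [[-0.085, 0, 0], 0], [[-0.1, 0, 0], 0]]'

```text
clock: 15.98
tool_pos: [0.485, 0.0414, 0.0958]
orientation: [180.0, 0.1, 176.5]
force: [0.6, 0.1, -1.5]
opening: 0.0431
gripper_force: 30.0
```

Run:
```python
from h import *
p=ctrl.snapshot('top');p=ctrl.snapshot('top'); save(p,'t7')
plan(.5381,.0379,.0945,176.6)
w=ctrl.snapshot('wrist');save(w,'w7')
p=ctrl.snapshot('scene'); save(p,'s7')
cv2.imwrite('pics/s7c.png',cv2.resize(p['color'][140:260,220:380],None,fx=5,fy=5,interpolation=3)[:,:,::-1])
```

```text
tcp [0.4846 0.0414 0.0955] yaw 176.44 share [-0.067  -0.0002  0.0013] turn -0.0018 rows>= 1.3 j6 -121.7 F [-0.9  0.4 -1.6] op 0.0432
```

View pics/s7c.png

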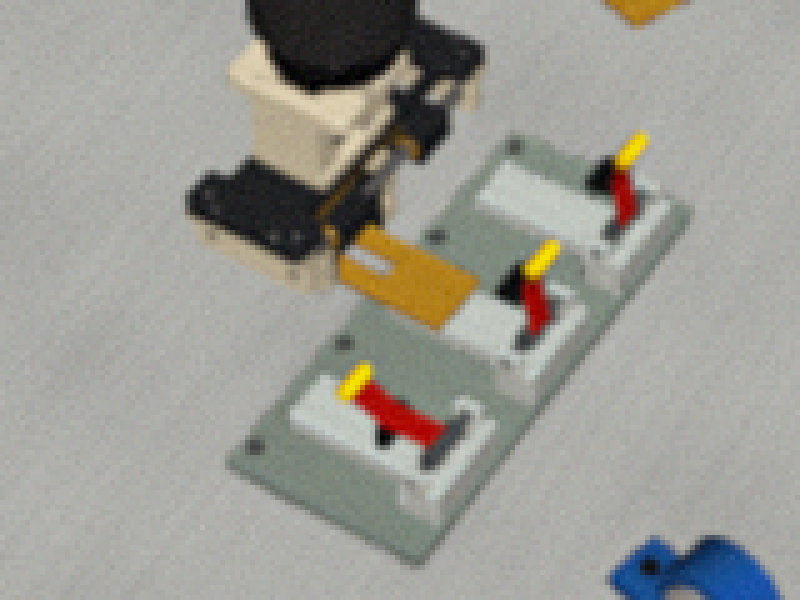

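The scene crop shows the shim over station 2's land, aligned, with both raised clips clear. I slide on.

>>> send_rows --deltas '[[[-0.008, 0, 0], -0.001], [[-0.02, 0, 0], -0.002], [[-0.032, 0, 0], -0.002], [[-0.042, 0, 0], -0.002], [[-0.05, 0, 0], -0.002]]'

```text
clock: 16.6
tool_pos: [0.5232, 0.0387, 0.0958]
orientation: [180.0, 0.0, 176.7]
force: [1.0, -0.1, -0.5]
opening: 0.0431
gripper_force: 30.0
```

>>> send_rows --deltas '[[[-0.003, 0, 0.0005], 0], [[-0.006, 0, 0.001], 0], [[-0.009, 0, 0.0015], 0], [[-0.012, 0, 0.002], 0], [[-0.014, 0, 0.0025], 0]]'

```text
clock: 17.02
tool_pos: [0.5331, 0.0379, 0.0936]
orientation: [-180.0, -0.0, 176.7]
force: [-0.4, -0.9, -1.8]
opening: 0.0434
gripper_force: 30.0
```

>>> send_rows --deltas '[[[-0.001, 0, 0.001], 0], [[-0.002, 0, 0.002], 0], [[-0.003, 0, 0.0022], 0], [[-0.004, 0, 0.0024], 0], [[-0.005, 0, 0.0024], 0]]'

```text
clock: 17.43
tool_pos: [0.537, 0.0377, 0.0918]
orientation: [-180.0, -0.0, 176.7]
force: [-0.7, 1.0, -1.2]
opening: 0.0437
gripper_force: 30.0
```

>>> send_rows --deltas '[[[-0.001, 0, 0], 0], [[-0.002, 0, 0], 0], [[-0.003, 0, 0], 0], [[-0.003, 0, 0], 0], [[-0.003, 0, 0], 0]]'

```text
clock: 17.85
tool_pos: [0.5396, 0.0376, 0.0918]
orientation: [180.0, 0.0, 176.7]
force: [-0.7, -0.2, -0.9]
opening: 0.0433
gripper_force: 30.0
```

>>> send_rows --deltas '[[[-0.001, 0, 0.0004], 0], [[-0.002, 0, 0.0008], 0], [[-0.003, 0, 0.0012], 0], [[-0.003, 0, 0.0012], 0], [[-0.003, 0, 0.0012], 0]]'

```text
clock: 18.27
tool_pos: [0.5407, 0.0373, 0.0916]
orientation: [-180.0, -0.1, 176.7]
force: [-8.4, 1.9, 14.1]
opening: 0.0433
gripper_force: 30.0
```

>>> send_rows --deltas '[[[-0.001, 0, 0], 0], [[-0.002, 0, 0], 0], [[-0.0025, 0, 0], 0], [[-0.0025, 0, 0], 0], [[-0.0025, 0, 0], 0]]'

```text
clock: 18.68
tool_pos: [0.5411, 0.0372, 0.0916]
orientation: [-179.9, -0.3, 176.6]
force: [-14.9, 6.2, 20.7]
opening: 0.0434
gripper_force: 30.0
```

The stop has answered with about 15 N in -x and the shim lies flat. I release, rise, and look.

>>> send_rows --deltas '[[[0, 0, 0], 0], [[0, 0, 0], 0], [[0, 0, 0], 0], [[0, 0, 0], 0], [[0, 0, 0], 0]]' --gripper 0.62

```text
clock: 19.1
tool_pos: [0.544, 0.0373, 0.0907]
orientation: [-180.0, 0.0, 176.6]
force: [-0.9, -1.2, -0.6]
opening: 0.0543
gripper_force: 0.0
```

>>> send_rows --deltas '[[[0, 0, -0.01], 0], [[0, 0, -0.04], 0], [[0, 0, -0.085], 0], [[0, 0, -0.125], 0], [[0, 0, -0.148], 0]]'

```text
clock: 19.52
tool_pos: [0.545, 0.0375, 0.2134]
orientation: [179.9, 0.2, 176.7]
force: [1.0, 0.2, 0.7]
opening: 0.0544
gripper_force: 0.0
```

Run:
```python
from h import *
p=ctrl.snapshot('wrist');p=ctrl.snapshot('wrist'); save(p,'w8'); print(*yellow(p,.102),sep='\n')
for o in seg(p,'shim1',.03): print(*o[:-1])
plan(.6137,.0335,.21,176.6)
```

```text
(array([210.5, 209.3]), np.int32(192), array([533. , -43.7]))
(array([321.4, 299.3]), np.int32(210), array([615. ,  33.1]))
0.96 [439.8 318.8] 41.0 19.9 12.5 [219. 217. 208.]
0.95 [566.1  35.1] 96.9 45.1 -3.1 [192. 157.  74.]
0.62 [522.6 334.3] 64.7 40.8 67.4 [186. 149.  66.]
tcp [0.5447 0.0376 0.2116] yaw 176.65 share [-0.0864 -0.0001  0.002 ] turn 0.0006 rows>= 1.7 j6 -117.9 F [ 0.7 -0.6 -0.3] op 0.0544
```

View pics/w8.png

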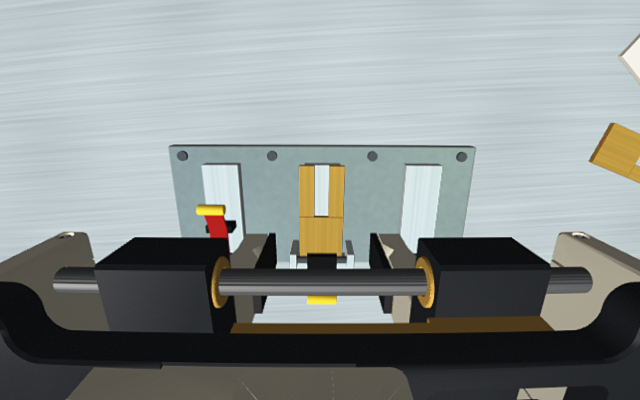

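The shim lies centred between the posts at columns 299 to 344, its rear edge at row 166 beside the land ends at row 164. I check how far home it is.

Run:
```python
from h import *
p=ctrl.snapshot('wrist')
g=cv2.cvtColor(p['color'],cv2.COLOR_RGB2HSV).astype(int)
V=p['color'].astype(int)
def edge(cols,ch):  # strongest gradient rows 150..180, subpixel-ish
    prof=V[150:182,cols,ch].mean(1); d=np.abs(np.diff(prof)); i=d.argmax(); w=d[max(i-1,0):i+2]
    return 150.5+(np.arange(max(i-1,0),i+2)*w).sum()/w.sum()+0.0, d[i]
ex=np.array([np.cos(np.radians(-3.4)),np.sin(np.radians(-3.4))])
for nm,c,z,ch in [('land1',slice(208,236),.024,0),('shimL',slice(301,313),.030,2),('shimR',slice(331,342),.030,2),('land3',slice(408,436),.024,0),('land2',slice(317,328),.024,0)]:
    r,s=edge(c,ch); u=(c.start+c.stop)/2; X=at_z(p,(u,r),z)[:2]*1000
    print(nm,round(r,2),round(s),X.round(1),'bedx',round(float(X@ex),1))
```

```text
land1 167.24 69 [513.2 -56.4] bedx 515.6
shimL 165.64 39 [515.5  25.1] bedx 513.1
shimR 165.52 40 [517.   52.5] bedx 513.0
land3 167.86 71 [525.1 134.2] bedx 516.2
land2 167.36 70 [519.1  39.3] bedx 515.9
```

The shim's rear edge may stand 2 to 3 mm proud, since part of the earlier force was friction. I'll push it home from behind with closed fingers.

>>> send_rows --deltas '[[[0.01, 0, 0], 0], [[0.03, 0, 0.0], 0], [[0.048, 0, 0.02], 0], [[0.058, 0, 0.04], 0], [[0.06, 0, 0.06], 0]]' --gripper 0

```text
clock: 20.13
tool_pos: [0.4933, 0.0397, 0.1599]
orientation: [-180.0, -0.1, 176.6]
force: [-0.5, -0.2, -0.8]
opening: 0.0266
gripper_force: 0.0
```

>>> send_rows --deltas '[[[0, 0, 0.02], 0], [[0, 0, 0.045], 0], [[0, 0, 0.07], 0], [[0, 0, 0.088], 0], [[0, 0, 0.096], 0]]'

```text
clock: 20.55
tool_pos: [0.4936, 0.0393, 0.0816]
orientation: [-179.9, -0.3, 176.6]
force: [0.2, -0.2, -0.4]
opening: 0.0007
gripper_force: 0.0
```

>>> send_rows --deltas '[[[-0.001, 0, 0], 0], [[-0.003, 0, 0], 0], [[-0.005, 0, 0], 0], [[-0.007, 0, 0], 0], [[-0.008, 0, 0], 0]]'

```text
clock: 20.97
tool_pos: [0.503, 0.04, 0.0852]
orientation: [180.0, 0.1, 176.7]
force: [0.1, 0.5, -0.1]
opening: 0.0001
gripper_force: 0.0
```

>>> send_rows --deltas '[[[-0.001, 0, 0], 0], [[-0.002, 0, 0], 0], [[-0.003, 0, 0], 0], [[-0.004, 0, 0], 0], [[-0.004, 0, 0], 0]]'

```text
clock: 21.38
tool_pos: [0.5056, 0.0396, 0.0845]
orientation: [180.0, 0.0, 176.7]
force: [0.6, 0.7, 0.0]
opening: 0.0001
gripper_force: 0.0
```

>>> send_rows --deltas '[[[-0.001, 0, 0], 0], [[-0.002, 0, 0], 0], [[-0.003, 0, 0], 0], [[-0.004, 0, 0], 0], [[-0.004, 0, 0], 0]]'

```text
clock: 21.8
tool_pos: [0.5088, 0.0394, 0.0844]
orientation: [-180.0, 0.0, 176.7]
force: [-0.2, 0.5, 0.2]
opening: 0.0002
gripper_force: 0.0
```

>>> send_rows --deltas '[[[-0.001, 0, 0], 0], [[-0.002, 0, 0], 0], [[-0.003, 0, 0], 0], [[-0.003, 0, 0], 0], [[-0.003, 0, 0], 0]]'

```text
clock: 22.22
tool_pos: [0.5103, 0.039, 0.0842]
orientation: [-180.0, -0.1, 176.6]
force: [-4.9, 1.3, 2.6]
opening: 0.0001
gripper_force: 2.3
```

>>> send_rows --deltas '[[[0.003, 0, 0], 0], [[0.003, 0, -0.005], 0], [[0.003, 0, -0.01], 0], [[0.001, 0, -0.01], 0], [[0, 0, -0.01], 0]]'

```text
clock: 22.63
tool_pos: [0.5116, 0.0395, 0.093]
orientation: [180.0, 0.1, 176.7]
force: [-3.6, 1.9, 4.4]
opening: 0.0003
gripper_force: 2.7
```

>>> send_rows --deltas '[[[-0.001, 0, 0], 0], [[-0.002, 0, 0], 0], [[-0.003, 0, 0], 0], [[-0.003, 0, 0], 0], [[-0.003, 0, 0], 0]]'

```text
clock: 23.05
tool_pos: [0.5122, 0.0392, 0.0927]
orientation: [-180.0, -0.1, 176.6]
force: [-9.2, 5.4, 13.5]
opening: 0.0006
gripper_force: 7.9
```

Home: it takes 9 N with no further travel, with the fingertips above the land. Next I fetch the raised bar of clip 2 and lower it.

>>> send_rows --deltas '[[[0.006, 0, 0], 0], [[0.008, 0, -0.03], 0], [[0.008, 0, -0.08], 0], [[0.008, 0, -0.125], 0], [[0.008, 0, -0.147], 0]]'

```text
clock: 23.47
tool_pos: [0.5087, 0.0398, 0.2143]
orientation: [179.9, 0.3, 176.7]
force: [0.7, 0.4, 0.2]
opening: 0.0002
gripper_force: 0.0
```

>>> send_rows --deltas '[[[-0.015, 0, 0], 0], [[-0.05, 0, 0], 0], [[-0.09, 0, 0], 0], [[-0.122, 0, 0], 0], [[-0.138, 0, 0], 0]]' --gripper 0.6

```text
clock: 23.88
tool_pos: [0.6201, 0.0327, 0.209]
orientation: [-180.0, 0.0, 176.6]
force: [0.2, -0.1, 0.9]
opening: 0.0281
gripper_force: 0.0
```

>>> send_rows --deltas '[[[0, 0, 0], 0], [[0, 0, 0], 0], [[0, 0, 0], 0], [[0, 0, 0], 0], [[0, 0, 0], 0]]'

```text
clock: 24.3
tool_pos: [0.6167, 0.0331, 0.2103]
orientation: [180.0, 0.0, 176.7]
force: [-0.5, -1.0, 0.4]
opening: 0.052
gripper_force: 0.0
```

Run:
```python
from h import *
plan(.616,.0334,.150,176.6)
```

```text
tcp [0.6167 0.0331 0.2103] yaw 176.67 share [0.0009 0.0003 0.0753] turn 0.0008 rows>= 1.4 j6 -114.5 F [-0.5 -1.   0.4] op 0.052
```

>>> send_rows --deltas '[[[0.0005, 0.0003, 0.012], 0], [[0.0005, 0.0003, 0.034], 0], [[0.0005, 0.0003, 0.055], 0], [[0.0005, 0.0003, 0.07], 0], [[0.0005, 0.0003, 0.0753], 0]]'

```text
clock: 24.72
tool_pos: [0.6154, 0.0331, 0.1473]
orientation: [-180.0, -0.2, 176.6]
force: [-0.4, 0.2, 0.8]
opening: 0.0527
gripper_force: 0.0
```

>>> send_rows --deltas '[[[0, 0, 0], 0], [[0, 0, 0], 0], [[0, 0, 0], 0], [[0, 0, 0], 0], [[0, 0, 0], 0]]' --gripper 0

```text
clock: 25.13
tool_pos: [0.6172, 0.0334, 0.1506]
orientation: [180.0, 0.1, 176.7]
force: [-0.6, -0.1, 0.4]
opening: 0.0251
gripper_force: 0.5
```

>>> send_rows --deltas '[[[0, 0, 0], 0], [[0, 0, 0], 0], [[0, 0, 0], 0], [[0, 0, 0], 0], [[0, 0, 0], 0]]'

```text
clock: 25.55
tool_pos: [0.6172, 0.0331, 0.1505]
orientation: [-180.0, 0.1, 176.7]
force: [-0.6, -2.1, 5.8]
opening: 0.0233
gripper_force: 30.0
```

>>> send_rows --deltas '[[[0.013, 0, 0.0005], 0], [[0.0259, 0, 0.0033], 0], [[0.038, 0, 0.0083], 0], [[0.0491, 0, 0.0153], 0], [[0.0588, 0, 0.0241], 0]]'

```text
clock: 25.97
tool_pos: [0.5704, 0.036, 0.1316]
orientation: [180.0, 0.1, 176.7]
force: [2.4, -3.2, 2.4]
opening: 0.0229
gripper_force: 30.0
```

>>> send_rows --deltas '[[[0.0081, 0, 0.0104], 0], [[0.0135, 0, 0.0204], 0], [[0.0151, 0, 0.0245], 0], [[0.0151, 0, 0.0245], 0], [[0.0151, 0, 0.0245], 0]]'

```text
clock: 26.38
tool_pos: [0.5573, 0.0367, 0.1105]
orientation: [-180.0, -0.1, 176.7]
force: [-3.4, -0.7, 4.4]
opening: 0.0232
gripper_force: 30.0
```

>>> send_rows --deltas '[[[0, 0, 0], 0], [[0, 0, 0], 0], [[0, 0, 0], 0], [[0, 0, 0], 0], [[0, 0, 0], 0]]' --gripper 0.6

```text
clock: 26.8
tool_pos: [0.558, 0.0368, 0.1108]
orientation: [180.0, 0.0, 176.7]
force: [-0.4, -1.3, -0.0]
opening: 0.05
gripper_force: 0.0
```

>>> send_rows --deltas '[[[0, 0, -0.015], 0], [[0, 0, -0.05], 0], [[0, 0, -0.09], 0], [[0, 0, -0.125], 0], [[0, 0, -0.14], 0]]'

```text
clock: 27.22
tool_pos: [0.5594, 0.037, 0.227]
orientation: [179.9, 0.3, 176.7]
force: [1.6, 0.3, 0.1]
opening: 0.0526
gripper_force: 0.0
```

Run:
```python
from h import *
p=ctrl.snapshot('wrist');p=ctrl.snapshot('wrist'); save(p,'w9'); print(*yellow(p,.062),sep='\n')
plan(.55,.26,.25,-112.5)
p=ctrl.snapshot('top'); save(p,'t9')
for o in seg(p,'shim1',.006): print(*o[:-1])
```

```text
(array([213.3, 191.1]), np.int32(182), array([546.3, -60.5]))
(array([321.7, 195.1]), np.int32(249), array([555.9,  36.9]))
tcp [0.5592 0.0372 0.2259] yaw 176.67 share [ 0.0277  0.2774 -0.0301] turn -0.787 rows>= 9.9 j6 -117.2 F [ 0.2  0.  -0.5] op 0.0526
0.72 [760.2 290.2] 112.6 63.9 -83.1 [76. 87. 82.]
0.65 [678.7 432.7] 97.8 46.8 -31.2 [ 45. 112.  55.]
0.51 [558.1 406.1] 59.1 34.8 -66.5 [139. 108.  51.]
```

View pics/w9.png

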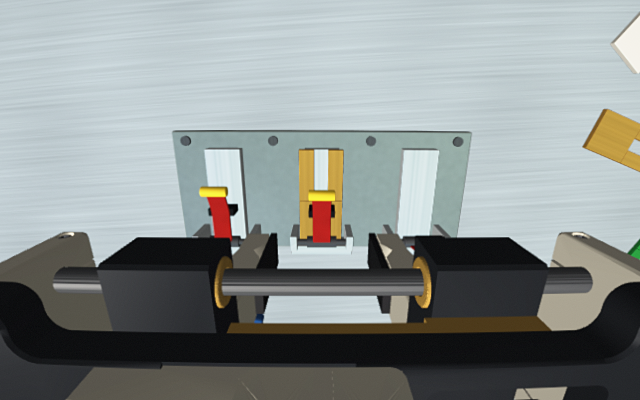

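Clip 2 is down on the shim, with its bar at (322,195) and the shim flush with the land ends. Now I go to the far shim.

>>> send_rows --deltas '[[[0.004, 0.02, -0.001], 0], [[0.012, 0.07, -0.003], 0], [[0.02, 0.12, -0.006], 0], [[0.027, 0.16, -0.008], 0], [[0.0325, 0.1935, -0.01], 0]]' --gripper 0.8

```text
clock: 27.83
tool_pos: [0.54, 0.1946, 0.2294]
orientation: [-179.9, -0.1, 176.7]
force: [0.8, -1.1, -1.1]
opening: 0.0696
gripper_force: 0.0
```

>>> send_rows --deltas '[[[0.007, 0.05, 0], -0.078], [[0.015, 0.1, 0], -0.156], [[0.023, 0.145, 0], -0.234], [[0.029, 0.175, 0], -0.312], [[0.0325, 0.1935, 0], -0.39]]'

```text
clock: 28.25
tool_pos: [0.523, 0.3514, 0.2287]
orientation: [-180.0, -0.2, -147.8]
force: [-0.1, -1.0, 0.0]
opening: 0.0702
gripper_force: 0.0
```

>>> send_rows --deltas '[[[0, 0, 0.01], -0.079], [[0, 0, 0.02], -0.158], [[0, 0, 0.03], -0.237], [[0, 0, 0.04], -0.316], [[0, 0, 0.05], -0.395]]'

```text
clock: 28.67
tool_pos: [0.5234, 0.3484, 0.1885]
orientation: [179.9, -0.2, -112.3]
force: [-0.5, -1.0, -0.1]
opening: 0.0702
gripper_force: 0.0
```

Run:
```python
from h import *
p=ctrl.snapshot('wrist')
p=ctrl.snapshot('wrist'); save(p,'w10')
for o in seg(p,'shim1',.006): print(*o[:-1])
plan(.5255,.349,.19,-112.5)
```

```text
0.84 [410.1 385.1] 101.5 44.5 -42.1 [231. 229. 219.]
0.84 [646.5 448.2] 43.0 36.0 57.0 [ 40. 140.  58.]
0.72 [533.1 376.6] 94.9 44.4 66.9 [172. 138.  61.]
tcp [0.5234 0.3482 0.1888] yaw -112.89 share [-0.002  -0.002  -0.0014] turn -0.0043 rows>= 0.1 j6 -74.3 F [ 0.1 -0.2  0.1] op 0.0702
```

View pics/w10.png

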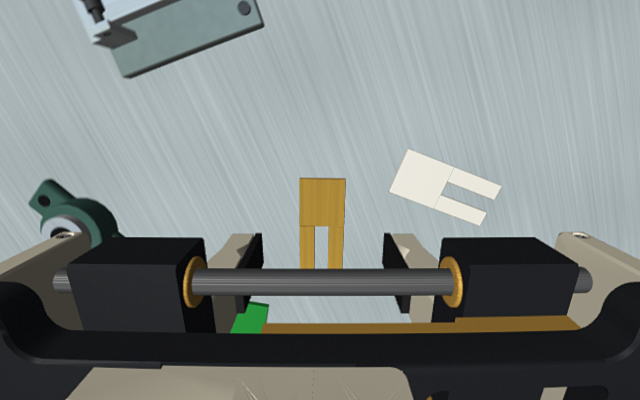

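The far shim is square between the fingers, its solid end at row 178, columns 300 to 345. The white look-alike's nearest corner, (388,192), is about 64 mm to the side, so I open only to 60 mm.

Run:
```python
from h import *
p=ctrl.snapshot('wrist')
V=cv2.cvtColor(p['color'],cv2.COLOR_RGB2HSV)
m=cv2.inRange(V,(12,100,80),(26,255,255)); m[235:]=0; m[:,:270]=0;m[:,375:]=0
v,u=np.nonzero(m); W=np.array([at_z(p,(a,b),.006)[:2] for a,b in zip(u,v)])
rows=[(r,u[v==r].min(),u[v==r].max()+1) for r in range(v.min(),v.max()+1,8)]; print(rows[:8], v.min())
mid=[at_z(p,((a+b)/2,r),.006)[:2] for r,a,b in rows[1:]]
d=mid[0]-mid[-1]; yaw=np.degrees(np.arctan2(d[1],d[0])); print('yaw',yaw)
d/=np.linalg.norm(d); end=at_z(p,((rows[1][1]+rows[1][2])/2,v.min()),.006)[:2]
c=end-.05*d; g=c+.03*d; print('centre',c,'grip',g); plan(g[0],g[1],.0677,yaw)
```

```text
[(178, np.int64(300), np.int64(345)), (186, np.int64(300), np.int64(345)), (194, np.int64(300), np.int64(345)), (202, np.int64(300), np.int64(345)), (210, np.int64(301), np.int64(345)), (218, np.int64(301), np.int64(345)), (226, np.int64(301), np.int64(345)), (234, np.int64(301), np.int64(345))] 178
yaw -112.34411699580626
centre [0.53420434 0.37986962] grip [0.52279929 0.3521221 ]
tcp [0.5238 0.3485 0.1898] yaw -112.95 share [-0.0037  0.0029  0.1526] turn -0.0068 rows>= 2.9 j6 -74.3 F [-0.4 -0.1  0.1] op 0.0701
```

>>> send_rows --deltas '[[[-0.001, 0.001, 0.02], -0.002], [[-0.002, 0.002, 0.055], -0.004], [[-0.0035, 0.0029, 0.09], -0.006], [[-0.0037, 0.0029, 0.112], -0.007], [[-0.0037, 0.0029, 0.12], -0.007]]' --gripper 0.68

```text
clock: 29.28
tool_pos: [0.522, 0.3514, 0.092]
orientation: [179.9, -0.2, -112.3]
force: [-0.8, -0.5, 0.8]
opening: 0.0595
gripper_force: 0.0
```

>>> send_rows --deltas '[[[0, 0, 0.008], 0], [[0, 0, 0.016], 0], [[0, 0, 0.023], 0], [[0, 0, 0.028], 0], [[0, 0, 0.0305], 0]]'

```text
clock: 29.7
tool_pos: [0.5232, 0.3526, 0.0706]
orientation: [-180.0, 0.0, -112.1]
force: [-1.0, -0.5, -0.5]
opening: 0.0593
gripper_force: 0.0
```

>>> send_rows --deltas '[[[0, 0, 0.001], 0], [[0, 0, 0.0015], 0], [[0, 0, 0.002], 0], [[0, 0, 0.0021], 0], [[0, 0, 0.0021], 0]]'

```text
clock: 30.12
tool_pos: [0.5231, 0.3526, 0.0691]
orientation: [-180.0, 0.0, -112.1]
force: [-0.5, 1.0, -0.3]
opening: 0.0594
gripper_force: 0.0
```

Run:
```python
from h import *
plan(.5228,.3521,.0677,-112.4)
```

```text
tcp [0.5231 0.3526 0.0691] yaw -112.07 share [0.0007 0.0002 0.0017] turn 0.0037 rows>= 0.0 j6 -73.7 F [-0.5  1.  -0.3] op 0.0594
```

>>> send_rows --deltas '[[[0.0004, 0, 0.001], 0.001], [[0.0007, 0, 0.0015], 0.003], [[0.0007, 0, 0.002], 0.004], [[0.0007, 0, 0.002], 0.004], [[0.0007, 0, 0.002], 0.004]]'

```text
clock: 30.53
tool_pos: [0.5228, 0.3519, 0.0672]
orientation: [180.0, -0.0, -112.4]
force: [-0.3, 0.2, 0.1]
opening: 0.0595
gripper_force: 0.0
```

>>> send_rows --deltas '[[[0, 0, 0], 0], [[0, 0, 0], 0], [[0, 0, 0], 0], [[0, 0, 0], 0], [[0, 0, 0], 0]]' --gripper 0

```text
clock: 30.95
tool_pos: [0.5229, 0.352, 0.0672]
orientation: [-180.0, 0.0, -112.4]
force: [0.1, 0.1, 0.5]
opening: 0.0433
gripper_force: 29.9
```

>>> send_rows --deltas '[[[0, 0, 0], 0], [[0, 0, 0], 0], [[0, 0, 0], 0], [[0, 0, 0], 0], [[0, 0, 0], 0]]'

```text
clock: 31.37
tool_pos: [0.5229, 0.352, 0.0672]
orientation: [-180.0, 0.0, -112.4]
force: [0.7, -0.1, 0.1]
opening: 0.0432
gripper_force: 29.9
```

>>> send_rows --deltas '[[[0, 0, -0.005], 0], [[0, 0, -0.016], 0], [[0, 0, -0.033], 0], [[0, 0, -0.044], 0], [[0, 0, -0.05], 0]]'

```text
clock: 31.78
tool_pos: [0.5233, 0.3525, 0.1091]
orientation: [-180.0, 0.1, -112.4]
force: [-0.2, -0.1, -1.5]
opening: 0.0431
gripper_force: 30.0
```

>>> send_rows --deltas '[[[0.01, 0.002, 0], 0], [[0.035, 0.007, 0], 0], [[0.07, 0.015, 0], 0], [[0.1, 0.021, 0], 0], [[0.113, 0.024, 0], 0]]'

```text
clock: 32.2
tool_pos: [0.4678, 0.2722, 0.1064]
orientation: [179.9, -0.2, -112.5]
force: [-1.7, 0.2, -1.8]
opening: 0.0435
gripper_force: 30.0
```

>>> send_rows --deltas '[[[0.01, 0.002, 0], 0], [[0.035, 0.007, 0], 0], [[0.07, 0.015, 0], 0], [[0.1, 0.021, 0], 0], [[0.113, 0.024, 0], 0]]'

```text
clock: 32.62
tool_pos: [0.4163, 0.1969, 0.1068]
orientation: [179.9, -0.1, -112.5]
force: [-1.0, -0.5, -2.2]
opening: 0.0431
gripper_force: 30.0
```

>>> send_rows --deltas '[[[0, 0, 0], 0.05], [[0, 0, 0], 0.13], [[0, 0, 0], 0.21], [[0, 0, 0], 0.29], [[0, 0, 0], 0.365]]'

```text
clock: 33.03
tool_pos: [0.4187, 0.1999, 0.1073]
orientation: [180.0, 0.0, -145.6]
force: [0.3, -0.9, -2.1]
opening: 0.0433
gripper_force: 29.9
```

>>> send_rows --deltas '[[[0, 0, 0], 0.07], [[0, 0, 0], 0.15], [[0, 0, 0], 0.23], [[0, 0, 0], 0.31], [[0, 0, 0], 0.37]]'

```text
clock: 33.45
tool_pos: [0.4187, 0.1999, 0.1072]
orientation: [180.0, 0.0, -178.9]
force: [-0.0, -0.2, -1.4]
opening: 0.0434
gripper_force: 29.9
```

>>> send_rows --deltas '[[[0, 0, 0], 0.03], [[0, 0, 0], 0.05], [[0, 0, 0], 0.057], [[0, 0, 0], 0.057], [[0, 0, 0], 0.057]]'

```text
clock: 33.87
tool_pos: [0.4185, 0.1997, 0.1072]
orientation: [180.0, 0.0, 176.4]
force: [-0.2, 0.4, -2.9]
opening: 0.0432
gripper_force: 30.0
```

Run:
```python
from h import *
p=ctrl.snapshot('wrist'); save(p,'w11')
V=cv2.cvtColor(p['color'],cv2.COLOR_RGB2HSV)
m=cv2.inRange(V,(12,100,80),(26,255,255)); m[235:]=0; m[:,270-20:375+20]|=0
m[:,:260]=0;m[:,390:]=0
v,u=np.nonzero(m); s=state(); z=s['tool_pos'][2]-.0672+.006
r=v.min(); print('row',r,u.min(),u.max()+1,'end',at_z(p,((u.min()+u.max()+1)/2,r),z))
plan(.42,.1441,.0955,176.6); print(s['gripper_force'])
t=ctrl.snapshot('top'); print(*yellow(t,.1),sep='\n')
```

```text
row 220 284 363 end [0.39733367 0.20148757 0.04599565]
tcp [0.4185 0.1996 0.1072] yaw 176.35 share [-0.0063 -0.0692  0.0146] turn -0.0028 rows>= 1.4 j6 -143.6 F [-1.  -0.1 -1.4] op 0.0431
29.951677322387695
(array([273.1, 198.3]), np.int32(19), array([624.3, 132.5]))
(array([309.4, 222.9]), np.int32(24), array([557.5,  33.7]))
(array([  0.9, 229.5]), np.int32(33), array([538.3, 866.9]))
(array([344.3, 225.8]), np.int32(18), array([549.6, -61. ]))
```

>>> send_rows --deltas '[[[-0.001, -0.008, 0.001], 0], [[-0.002, -0.024, 0.004], -0.001], [[-0.004, -0.044, 0.009], -0.002], [[-0.006, -0.06, 0.013], -0.003], [[-0.0063, -0.068, 0.0146], -0.003]]'

```text
clock: 34.38
tool_pos: [0.419, 0.1424, 0.0948]
orientation: [-179.9, -0.1, 176.5]
force: [-0.3, 0.8, -2.4]
opening: 0.0432
gripper_force: 30.0
```

>>> send_rows --deltas '[[[-0.009, 0, 0], 0], [[-0.03, 0, 0], 0], [[-0.055, 0, 0], 0], [[-0.078, 0, 0], 0], [[-0.09, 0, 0], 0]]'

```text
clock: 34.8
tool_pos: [0.4944, 0.1409, 0.0958]
orientation: [180.0, 0.1, 176.6]
force: [0.3, 0.0, -2.9]
opening: 0.0433
gripper_force: 30.0
```

Run:
```python
from h import *
s=state(); 
d=np.array([np.cos(np.radians(-3.4)),np.sin(np.radians(-3.4))]); h=np.array([.5485,.1373])
P=s['tool_pos'][:2]; print('left along',(h-P)@d,'lateral(+y)',(h-P)@[-d[1],d[0]]); plan(h[0],h[1],.0925,176.6)
p=ctrl.snapshot('scene'); save(p,'s12')
cv2.imwrite('pics/s12c.png',cv2.resize(p['color'][130:230,260:390],None,fx=6,fy=6,interpolation=3)[:,:,::-1])
```

```text
left along 0.05420895927771719 lateral(+y) -0.00043113315719162755
tcp [0.4944 0.1409 0.0958] yaw 176.57 share [-0.0678 -0.0005  0.0041] turn -0.0003 rows>= 1.3 j6 -131.3 F [ 0.3  0.  -2.9] op 0.0433
```

View pics/s12c.png

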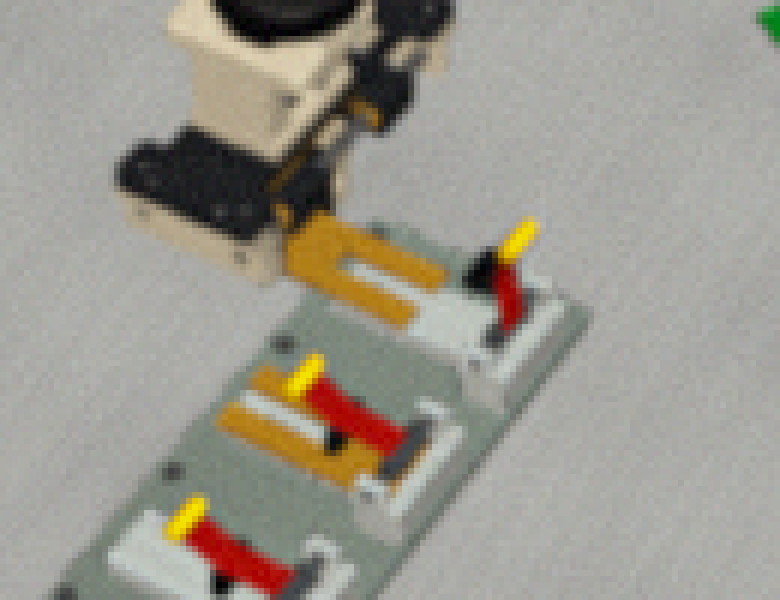

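The shim is lined up over station 3, with clip 2 down on its shim. I slide in.

>>> send_rows --deltas '[[[-0.008, 0, 0], 0], [[-0.02, 0, 0], 0], [[-0.033, 0, 0.001], 0], [[-0.043, -0.0004, 0.002], 0], [[-0.05, -0.0004, 0.003], 0]]'

```text
clock: 35.27
tool_pos: [0.5328, 0.1379, 0.0931]
orientation: [180.0, 0.0, 176.6]
force: [-0.4, 0.5, -1.7]
opening: 0.043
gripper_force: 30.0
```

>>> send_rows --deltas '[[[-0.003, 0, 0.0005], 0], [[-0.006, 0, 0.001], 0], [[-0.009, 0, 0.0012], 0], [[-0.012, 0, 0.0012], 0], [[-0.014, 0, 0.0012], 0]]'

```text
clock: 35.68
tool_pos: [0.5429, 0.1372, 0.0922]
orientation: [180.0, 0.0, 176.6]
force: [0.2, 0.3, -1.7]
opening: 0.0435
gripper_force: 30.0
```

>>> send_rows --deltas '[[[-0.001, 0, 0], 0], [[-0.002, 0, 0], 0], [[-0.003, 0, 0], 0], [[-0.004, 0, 0], 0], [[-0.004, 0, 0], 0]]'

```text
clock: 36.1
tool_pos: [0.546, 0.1369, 0.0922]
orientation: [-180.0, -0.0, 176.6]
force: [-0.4, -0.0, -2.3]
opening: 0.0432
gripper_force: 30.0
```

>>> send_rows --deltas '[[[-0.001, 0, 0], 0], [[-0.002, 0, 0], 0], [[-0.003, 0, 0], 0], [[-0.004, 0, 0], 0], [[-0.004, 0, 0], 0]]'

```text
clock: 36.52
tool_pos: [0.5467, 0.1363, 0.0913]
orientation: [-179.9, -0.3, 176.6]
force: [-10.0, 3.6, 0.4]
opening: 0.0431
gripper_force: 29.9
```

>>> send_rows --deltas '[[[-0.001, 0, 0], 0], [[-0.002, 0, 0], 0], [[-0.003, 0, 0], 0], [[-0.003, 0, 0], 0], [[-0.003, 0, 0], 0]]'

```text
clock: 36.93
tool_pos: [0.5471, 0.1362, 0.0912]
orientation: [-179.9, -0.5, 176.5]
force: [-19.6, 7.0, 8.0]
opening: 0.0434
gripper_force: 29.9
```

The stop has answered with 10 to 20 N in -x. I relax, release, and confirm with a push from behind.

>>> send_rows --deltas '[[[0.002, 0, 0], 0], [[0.004, 0, 0], 0], [[0.004, 0, 0.0004], 0], [[0.004, 0, 0.0008], 0], [[0.004, 0, 0.0008], 0]]'

```text
clock: 37.35
tool_pos: [0.5465, 0.1365, 0.0912]
orientation: [-179.9, -0.2, 176.6]
force: [-9.9, 2.8, 3.2]
opening: 0.0435
gripper_force: 29.9
```

>>> send_rows --deltas '[[[0, 0, 0], 0], [[0, 0, 0], 0], [[0, 0, 0], 0], [[0, 0, 0], 0], [[0, 0, 0], 0]]' --gripper 0.62

```text
clock: 37.77
tool_pos: [0.5488, 0.1369, 0.0917]
orientation: [180.0, 0.0, 176.6]
force: [-0.2, -1.0, -0.0]
opening: 0.0541
gripper_force: 0.0
```

>>> send_rows --deltas '[[[0, 0, -0.01], 0], [[0, 0, -0.03], 0], [[0, 0, -0.05], 0], [[0, 0, -0.065], 0], [[0, 0, -0.07], 0]]'

```text
clock: 38.18
tool_pos: [0.5495, 0.1373, 0.1501]
orientation: [179.9, 0.2, 176.6]
force: [0.8, -0.2, 0.5]
opening: 0.0541
gripper_force: 0.0
```

>>> send_rows --deltas '[[[0.008, 0, 0], 0], [[0.025, 0, 0], 0], [[0.045, 0, 0], 0], [[0.06, 0, 0], 0], [[0.065, 0, 0], 0]]' --gripper 0

```text
clock: 38.6
tool_pos: [0.4944, 0.1395, 0.147]
orientation: [-180.0, -0.1, 176.6]
force: [-0.4, -0.4, -0.0]
opening: 0.0266
gripper_force: 0.0
```

Run:
```python
from h import *
plan(.508,.1398,.0925,176.6)
```

```text
tcp [0.4944 0.1395 0.147 ] yaw 176.57 share [-0.017   0.0014  0.0681] turn -0.0004 rows>= 1.3 j6 -131.1 F [-0.4 -0.4 -0. ] op 0.0266
```

>>> send_rows --deltas '[[[0, 0.0005, 0.01], 0], [[0, 0.001, 0.03], 0], [[0, 0.001, 0.052], 0], [[0, 0.001, 0.065], 0], [[0, 0.001, 0.07], 0]]'

```text
clock: 39.02
tool_pos: [0.4962, 0.1403, 0.0892]
orientation: [-179.9, -0.1, 176.6]
force: [0.7, 0.3, 0.2]
opening: 0.0009
gripper_force: 0.0
```

>>> send_rows --deltas '[[[-0.005, 0, 0], 0], [[-0.01, 0, 0], 0], [[-0.015, 0, 0], 0], [[-0.019, 0, 0], 0], [[-0.022, 0, 0], 0]]'

```text
clock: 39.43
tool_pos: [0.5151, 0.1399, 0.0921]
orientation: [180.0, 0.1, 176.6]
force: [0.4, -0.3, -1.1]
opening: 0.0003
gripper_force: 0.0
```

>>> send_rows --deltas '[[[-0.001, 0, 0], 0], [[-0.002, 0, 0], 0], [[-0.003, 0, 0], 0], [[-0.004, 0, 0], 0], [[-0.004, 0, 0], 0]]'

```text
clock: 39.85
tool_pos: [0.517, 0.1394, 0.0915]
orientation: [-180.0, -0.0, 176.6]
force: [-1.7, 0.2, 2.5]
opening: 0.0004
gripper_force: 1.3
```

>>> send_rows --deltas '[[[-0.001, 0, 0], 0], [[-0.002, 0, 0], 0], [[-0.003, 0, 0], 0], [[-0.003, 0, 0], 0], [[-0.003, 0, 0], 0]]'

```text
clock: 40.27
tool_pos: [0.5176, 0.139, 0.0914]
orientation: [-179.9, -0.2, 176.5]
force: [-11.9, 4.2, 9.5]
opening: 0.0008
gripper_force: 6.9
```

Shim 3 is home: 12 N at the same depth as station 2. Now I lower clip 3.

>>> send_rows --deltas '[[[0.006, 0, 0], 0], [[0.008, 0, -0.03], 0], [[0.008, 0, -0.08], 0], [[0.008, 0, -0.125], 0], [[0.008, 0, -0.147], 0]]'

```text
clock: 40.68
tool_pos: [0.5149, 0.1404, 0.2137]
orientation: [179.8, 0.3, 176.6]
force: [1.0, 0.6, -0.5]
opening: 0.0003
gripper_force: 0.0
```

>>> send_rows --deltas '[[[-0.015, 0, 0], 0], [[-0.05, 0, 0], 0], [[-0.09, 0, 0], 0], [[-0.122, 0, 0], 0], [[-0.138, 0, 0], 0]]' --gripper 0.6

```text
clock: 41.1
tool_pos: [0.6263, 0.1329, 0.2083]
orientation: [-180.0, 0.0, 176.5]
force: [0.4, -0.3, 0.2]
opening: 0.0282
gripper_force: 0.0
```

>>> send_rows --deltas '[[[0, 0, 0], 0], [[0, 0, 0], 0], [[0, 0, 0], 0], [[0, 0, 0], 0], [[0, 0, 0], 0]]'

```text
clock: 41.52
tool_pos: [0.6229, 0.1333, 0.2094]
orientation: [180.0, 0.0, 176.6]
force: [-0.0, 0.3, -0.2]
opening: 0.0519
gripper_force: 0.0
```

Run:
```python
from h import *
plan(.6225,.133,.150,176.6)
w=ctrl.snapshot('wrist'); print(*yellow(w,.102),sep='\n')
```

```text
tcp [0.6229 0.1333 0.2094] yaw 176.59 share [ 0.0005 -0.0004  0.0743] turn -0.0001 rows>= 1.4 j6 -123.0 F [-0.   0.3 -0.2] op 0.0519
(array([ 79.8, 131.8]), np.int32(202), array([546.8, -25.7]))
(array([196.8, 133.5]), np.int32(230), array([553.5,  54.1]))
(array([321.3, 220.5]), np.int32(292), array([619.7, 132.5]))
```

>>> send_rows --deltas '[[[0.0005, 0, 0.012], 0], [[0.001, 0, 0.034], 0], [[0.001, 0, 0.055], 0], [[0.001, 0, 0.069], 0], [[0.001, 0, 0.0743], 0]]'

```text
clock: 41.98
tool_pos: [0.6216, 0.1328, 0.1473]
orientation: [-179.9, -0.2, 176.6]
force: [-1.3, -1.0, 0.1]
opening: 0.0527
gripper_force: 0.0
```

>>> send_rows --deltas '[[[0, 0, 0], 0], [[0, 0, 0], 0], [[0, 0, 0], 0], [[0, 0, 0], 0], [[0, 0, 0], 0]]' --gripper 0

```text
clock: 42.4
tool_pos: [0.6231, 0.1333, 0.1505]
orientation: [180.0, 0.1, 176.6]
force: [0.7, -1.1, -0.2]
opening: 0.0248
gripper_force: 1.3
```

>>> send_rows --deltas '[[[0, 0, 0], 0], [[0, 0, 0], 0], [[0, 0, 0], 0], [[0, 0, 0], 0], [[0, 0, 0], 0]]'

```text
clock: 42.82
tool_pos: [0.6231, 0.133, 0.1504]
orientation: [-180.0, 0.1, 176.6]
force: [-0.7, -1.6, 5.7]
opening: 0.0232
gripper_force: 30.0
```

>>> send_rows --deltas '[[[0.013, 0, 0.0005], 0], [[0.0259, 0, 0.0033], 0], [[0.038, 0, 0.0083], 0], [[0.0491, 0, 0.0153], 0], [[0.0588, 0, 0.0241], 0]]'

```text
clock: 43.23
tool_pos: [0.576, 0.1359, 0.1314]
orientation: [180.0, 0.1, 176.6]
force: [1.6, -2.2, 2.4]
opening: 0.0232
gripper_force: 30.0
```

>>> send_rows --deltas '[[[0.0081, 0, 0.0104], 0], [[0.0135, 0, 0.0204], 0], [[0.0151, 0, 0.0245], 0], [[0.0151, 0, 0.0245], 0], [[0.0151, 0, 0.0245], 0]]'

```text
clock: 43.65
tool_pos: [0.563, 0.1366, 0.1103]
orientation: [-180.0, -0.1, 176.6]
force: [-3.2, -1.6, 4.1]
opening: 0.0234
gripper_force: 30.0
```

>>> send_rows --deltas '[[[0, 0, 0], 0], [[0, 0, 0], 0], [[0, 0, 0], 0], [[0, 0, 0], 0], [[0, 0, 0], 0]]' --gripper 0.6

```text
clock: 44.07
tool_pos: [0.5638, 0.1368, 0.1106]
orientation: [180.0, 0.0, 176.6]
force: [0.2, 0.3, 0.5]
opening: 0.0496
gripper_force: 0.0
```

>>> send_rows --deltas '[[[0, 0, -0.015], 0], [[0, 0, -0.05], 0], [[0, 0, -0.09], 0], [[0, 0, -0.125], 0], [[0, 0, -0.14], 0]]'

```text
clock: 44.48
tool_pos: [0.5652, 0.1373, 0.227]
orientation: [179.9, 0.3, 176.6]
force: [0.8, 0.5, -0.4]
opening: 0.0524
gripper_force: 0.0
```

Run:
```python
from h import *
p=ctrl.snapshot('wrist');p=ctrl.snapshot('wrist'); save(p,'w13'); print(*yellow(p,.062),sep='\n')
plan(.483,-.38,.25,176.6); print(state()['joint_pos'].round(1))
t=ctrl.snapshot('top'); save(t,'t13')
for o in seg(t,'bezel_grip',.02)+seg(t,'shim1',.006)+seg(t,'carton',.06): print(*o[:-1])
```

```text
(array([107.6, 190.9]), np.int32(134), array([545.7, -57.7]))
(array([210.1, 194.9]), np.int32(189), array([555.3,  36.5]))
(array([321.1, 195.1]), np.int32(221), array([561.6, 136.9]))
tcp [0.565  0.1373 0.226 ] yaw 176.58 share [ 0.0638 -0.6516 -0.03  ] turn -0.0002 rows>= 12.6 j6 -126.4 F [-0.2  1.2 -0.5] op 0.0524
[  32.9   14.6  -16.9    0.   -58.1 -126.4]
0.62 [ 478.8 -391.3] 92.7 78.9 -27.8 [90. 88. 86.]
0.66 [678.4 433.2] 103.1 48.0 -31.2 [ 49. 111.  59.]
0.5 [567.1  29.5] 89.5 36.2 -4.0 [135. 108.  60.]
0.44 [397.8 377.9] 79.1 10.4 -44.5 [189. 174. 155.]
0.89 [ 694.1 -329.5] 95.0 85.2 2.0 [127. 104.  81.]
```

View pics/w13.png

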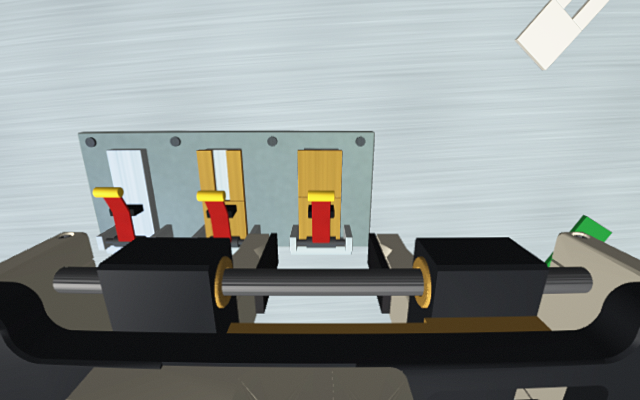

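All three clips are down and both shims lie flush with the land ends, at (321,150) and (220,150). Next is the dial.

>>> send_rows --deltas '[[[0.002, -0.02, 0], 0], [[0.006, -0.06, 0], 0], [[0.011, -0.11, 0], 0], [[0.016, -0.163, 0], 0], [[0.0213, -0.2172, 0], 0]]'

```text
clock: 45.2
tool_pos: [0.5355, -0.0348, 0.2217]
orientation: [-180.0, -0.1, 176.6]
force: [1.4, -0.4, 0.3]
opening: 0.0525
gripper_force: 0.0
```

>>> send_rows --deltas '[[[0.0043, -0.0434, 0], 0], [[0.0085, -0.0868, 0], 0], [[0.0128, -0.1302, 0], 0], [[0.017, -0.1736, 0], 0], [[0.0213, -0.2172, 0], 0]]'

```text
clock: 45.62
tool_pos: [0.5079, -0.2073, 0.2219]
orientation: [180.0, -0.1, 176.6]
force: [1.0, 0.9, -0.3]
opening: 0.0527
gripper_force: 0.0
```

>>> send_rows --deltas '[[[0.005, -0.052, 0], 0], [[0.01, -0.104, 0], 0], [[0.015, -0.155, 0], 0], [[0.019, -0.195, 0], 0], [[0.0213, -0.2172, 0], 0]]' --gripper 0.85

```text
clock: 46.03
tool_pos: [0.4799, -0.3812, 0.2212]
orientation: [180.0, -0.1, 176.4]
force: [-0.4, 0.9, -0.2]
opening: 0.0742
gripper_force: 0.0
```

>>> send_rows --deltas '[[[0, 0, 0], 0], [[0, 0, 0], 0], [[0, 0, 0], 0], [[0, 0, 0], 0], [[0, 0, 0], 0]]'

```text
clock: 46.45
tool_pos: [0.4821, -0.3769, 0.2228]
orientation: [180.0, -0.0, 176.6]
force: [-0.0, -0.5, 0.2]
opening: 0.0746
gripper_force: 0.0
```

Run:
```python
from h import *
p=ctrl.snapshot('wrist'); save(p,'w14'); plan(.48,-.388,.2,176.6)
for n,z in [('bezel_grip',.046),('zero_mark',.046),('needle',.048)]:
    for o in ctrl.boxes_of(p,n)[:2]: uv=np.array(o['xy'])*[640,400]; print(n,o['conf'],uv,at_z(p,uv,z))
V=cv2.cvtColor(p['color'],cv2.COLOR_RGB2HSV); 
for nm,lo,hi in [('blue',(100,120,40),(130,255,255)),('red',(0,150,90),(8,255,255)),('red2',(170,150,90),(180,255,255))]:
    n,l,st,c=cv2.connectedComponentsWithStats(cv2.inRange(V,lo,hi))
    print(nm,[(c[i].round(1),st[i,4],st[i,:4]) for i in range(1,n) if st[i,4]>8])
t=ctrl.snapshot('top'); save(t,'t14'); m=cv2.inRange(cv2.cvtColor(t['color'],cv2.COLOR_RGB2HSV),(14,110,70),(22,200,255))
n,l,st,c=cv2.connectedComponentsWithStats(m); print('brass',[(c[i].round(),st[i,4]) for i in range(1,n) if st[i,4]>60])
cv2.imwrite('pics/w14c.png',cv2.resize(p['color'][150:270,240:400],None,fx=5,fy=5,interpolation=3)[:,:,::-1])
```

```text
tcp [ 0.4822 -0.3769  0.2229] yaw 176.64 share [ 0.002  -0.014   0.0286] turn 0.0005 rows>= 0.6 j6 -73.6 F [-0.8 -0.6 -0. ] op 0.0742
bezel_grip 0.88 [304.128 179.68 ] [ 0.4642114  -0.39297285  0.046     ]
zero_mark 0.77 [302.528 190.4  ] [ 0.47437758 -0.39525726  0.046     ]
needle 0.54 [299.776 199.08 ] [ 0.48208976 -0.3983217   0.048     ]
blue [(array([300.6, 196.7]), np.int32(43), array([295, 191,  10,  18], dtype=int32))]
red [(array([319.2, 208.4]), np.int32(62), array([314, 203,  11,  11], dtype=int32)), (array([631.2, 252.6]), np.int32(51), array([623, 250,  17,   7], dtype=int32))]
red2 []
brass [(array([439., 165.]), np.int32(263)), (array([444., 182.]), np.int32(136)), (array([276., 221.]), np.int32(296)), (array([304., 222.]), np.int32(109)), (array([315., 221.]), np.int32(129)), (array([516., 288.]), np.int32(306)), (array([552., 350.]), np.int32(1913)), (array([ 23., 378.]), np.int32(1398))]
```

View pics/w14c.png

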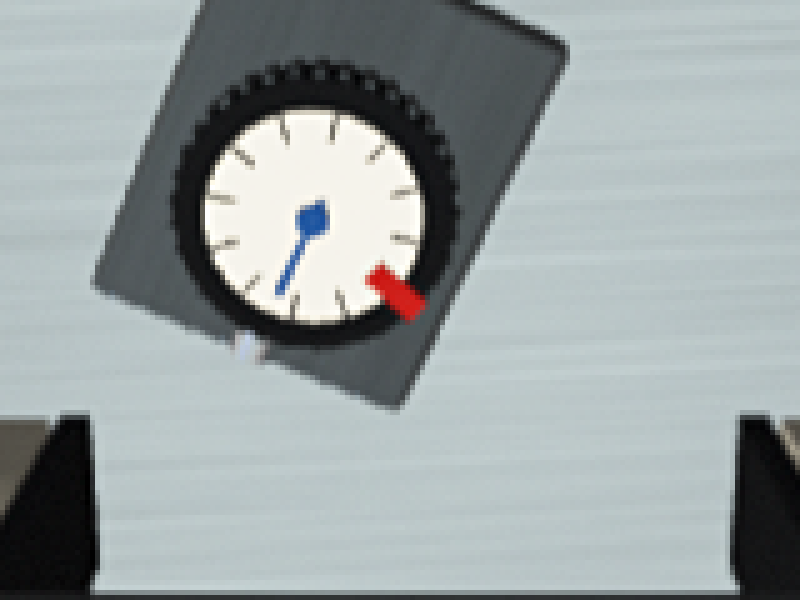

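The dial's hub is at about (302.6,193.8), the pointer tip at (295.8,208.6) and the red mark at (319.2,208.5). No other brass shim lies on the counter.

```bash
cat >> h.py <<'E'
def dial(p):
    V=cv2.cvtColor(p['color'],cv2.COLOR_RGB2HSV)
    # white face -> centre; blue needle; red mark
    f=200/np.tan(np.radians(p['vertical_fov']/2))
    b=cv2.inRange(V,(100,120,40),(130,255,255)); r=cv2.inRange(V,(0,150,90),(8,255,255))
    def big(m):
        n,l,st,c=cv2.connectedComponentsWithStats(m); i=1+st[1:,4].argmax(); return l==i
    def W(m,z): v,u=np.nonzero(m); return np.array([at_z(p,(a,c),z)[:2] for a,c in zip(u,v)])
    B=W(big(b),.048)
    r[:,560:]=0; r[:,:120]=0
    M=W(big(r),.046).mean(0)
    w=cv2.inRange(V,(0,0,170),(60,60,255))
    return B,M
E
python3 - <<'E'
from h import *
p=ctrl.snapshot('wrist')
hub=at_z(p,(302.6,193.8),.048)[:2]; tip=at_z(p,(295.8,208.6),.048)[:2]; red=at_z(p,(319.2,208.5),.046)[:2]
# bezel disc outline centre: black disc cols/rows in crop: x 172..458, y 62..345 -> px
c=at_z(p,(240+315/5,150+203/5),.046)[:2]
print('hub',hub,'disc',c,'tip r',np.linalg.norm(tip-hub),'red r',np.linalg.norm(red-hub))
an=lambda d:np.degrees(np.arctan2(d[1],d[0]))
print('needle',an(tip-hub),'red',an(red-hub),an(red-c))
B,M=dial(p); u,s,vt=np.linalg.svd(B-B.mean(0)); d=vt[0]; d*=np.sign(d@(tip-hub)); print('pca needle',an(d),'red',M,an(M-hub))
plan(hub[0],hub[1],.15,176.6)
E
```

```text
hub [ 0.47732385 -0.39573935] disc [ 0.47480052 -0.39529292] tip r 0.01604969378212401 red r 0.021610722461150936
needle -28.18692027716896 red 42.07398362584285 37.089080625423534
pca needle -29.49855358158095 red [ 0.49302457 -0.38088213] 43.41885190618705
tcp [ 0.4821 -0.3774  0.2229] yaw 176.6 share [ 0.0046 -0.0232  0.0912] turn -0.0 rows>= 1.8 j6 -73.6 F [ 0.1  0.5 -0.5] op 0.0747
```

>>> send_rows --deltas '[[[0.001, -0.004, 0.01], 0], [[0.002, -0.012, 0.03], 0], [[0.003, -0.018, 0.055], 0], [[0.004, -0.022, 0.07], 0], [[0.0046, -0.0232, 0.077], 0]]'

```text
clock: 47.17
tool_pos: [0.4759, -0.3961, 0.1586]
orientation: [179.9, -0.2, 176.5]
force: [-1.0, -0.2, 0.2]
opening: 0.0748
gripper_force: 0.0
```

>>> send_rows --deltas '[[[0, 0, 0], 0], [[0, 0, 0], 0], [[0, 0, 0], 0], [[0, 0, 0], 0], [[0, 0, 0], 0]]'

```text
clock: 47.58
tool_pos: [0.4776, -0.3961, 0.1622]
orientation: [-180.0, 0.1, 176.6]
force: [-0.4, -0.1, 0.3]
opening: 0.0744
gripper_force: 0.0
```

Run:
```python
from h import *
p=ctrl.snapshot('wrist'); save(p,'w15'); plan(.4773,-.3957,.097,176.6)
B,M=dial(p); print('blue extent',B.min(0),B.max(0),'mean',B.mean(0),'red',M)
cv2.imwrite('pics/w15c.png',cv2.resize(p['color'][160:280,240:400],None,fx=5,fy=5,interpolation=3)[:,:,::-1])
```

```text
tcp [ 0.4774 -0.3961  0.162 ] yaw 176.57 share [0.0002 0.0005 0.0812] turn -0.0003 rows>= 1.6 j6 -71.8 F [-0.4 -0.5 -0.3] op 0.0741
blue extent [ 0.47368828 -0.40351024] [ 0.49081758 -0.39356862] mean [ 0.47961505 -0.39733362] red [ 0.4928224  -0.38101034]
```

View pics/w15c.png

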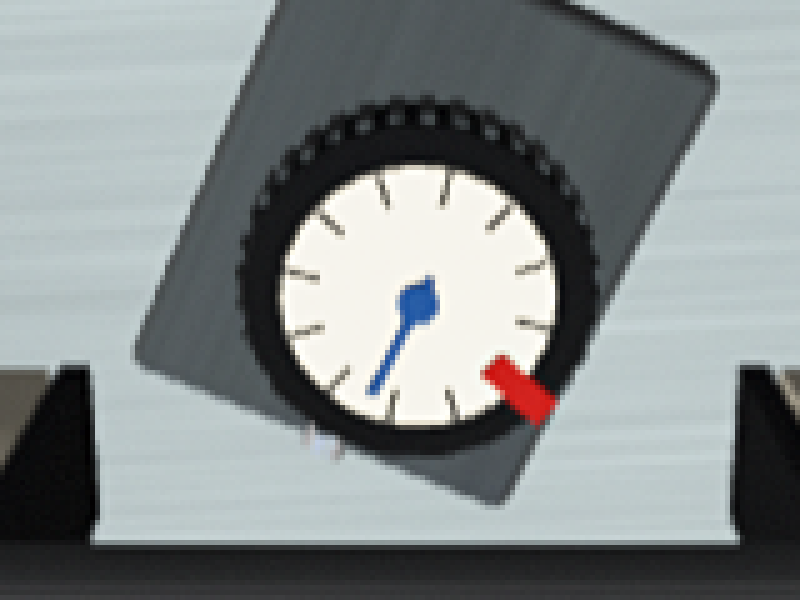

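I have now viewed 16 pictures, over the limit of 14, so from here I work from numbers only. In this last crop the hub is at pixel (323.6,220.6), the needle tip at (314.8,238.6) and the mark at (344.2,238.2).

Run:
```python
from h import *
p=ctrl.snapshot('wrist')
an=lambda d:np.degrees(np.arctan2(d[1],d[0]))
hub=at_z(p,(323.6,220.6),.048)[:2]; tip=at_z(p,(314.8,238.6),.048)[:2]; B,M=dial(p)
# face ellipse centre and bezel outline
V=cv2.cvtColor(p['color'],cv2.COLOR_RGB2HSV); g=p['color'].min(2).astype(int)
w=((g>205)*255).astype(np.uint8); w[:185]=0;w[252:]=0;w[:,:290]=0;w[:,358:]=0
n,l,st,c=cv2.connectedComponentsWithStats(w); i=1+st[1:,4].argmax()
h=cv2.convexHull(np.argwhere(l==i)[:,::-1].astype(np.float32)); e=cv2.fitEllipse(h); print('face ellipse',e,st[i])
fc=at_z(p,e[0],.046)[:2]
u,s,vt=np.linalg.svd(B-B.mean(0)); d=vt[0]*np.sign(vt[0]@(tip-hub))
print('hub',hub,'face',fc,'needle',an(tip-hub),'pca',an(d),'red',an(M-hub),an(M-fc),'r',np.linalg.norm(M-hub))
plan(hub[0],hub[1],.097,176.6)
```

```text
face ellipse ((323.07232666015625, 219.00521850585938), (50.51469802856445, 54.26880645751953), 90.09599304199219) [ 296  194   55   51 1865]
hub [ 0.47707588 -0.39540882] face [ 0.47655621 -0.39576595] needle -27.958605610607627 pca -29.12539924187682 red 42.414352346528204 42.188283051889904 r 0.021385667451847154
tcp [ 0.4774 -0.3961  0.1618] yaw 176.58 share [0.0004 0.0008 0.0811] turn -0.0003 rows>= 1.6 j6 -71.8 F [-0.7 -0.1 -0.1] op 0.0747
```

>>> send_rows --deltas '[[[0.0004, 0.0006, 0.012], 0], [[0.0004, 0.0006, 0.034], 0], [[0.0004, 0.0006, 0.055], 0], [[0.0004, 0.0006, 0.072], 0], [[0.0004, 0.0006, 0.08], 0]]'

```text
clock: 48.1
tool_pos: [0.4757, -0.395, 0.0947]
orientation: [179.9, -0.1, 176.5]
force: [-0.9, 0.2, -1.2]
opening: 0.0742
gripper_force: 0.0
```

>>> send_rows --deltas '[[[0, 0, 0], 0], [[0, 0, 0], 0], [[0, 0, 0], 0], [[0, 0, 0], 0], [[0, 0, 0], 0]]' --gripper 0

```text
clock: 48.52
tool_pos: [0.4773, -0.3957, 0.0981]
orientation: [-180.0, 0.1, 176.6]
force: [0.8, 1.4, 1.4]
opening: 0.0529
gripper_force: 30.0
```

>>> send_rows --deltas '[[[0, 0, 0], 0], [[0, 0, 0], 0], [[0, 0, 0], 0], [[0, 0, 0], 0], [[0, 0, 0], 0]]'

```text
clock: 48.93
tool_pos: [0.4774, -0.3957, 0.0981]
orientation: [-180.0, 0.1, 176.6]
force: [0.9, 2.6, 6.5]
opening: 0.0532
gripper_force: 30.0
```

Gripped well centred, with little side force. Now I turn it.

>>> send_rows --deltas '[[[0, 0, 0], 0.03], [[0, 0, 0], 0.09], [[0, 0, 0], 0.16], [[0, 0, 0], 0.23], [[0, 0, 0], 0.28]]'

```text
clock: 49.35
tool_pos: [0.4775, -0.3951, 0.0981]
orientation: [180.0, 0.1, 151.1]
force: [2.5, 6.8, 7.6]
opening: 0.0531
gripper_force: 30.0
```

>>> send_rows --deltas '[[[0, 0, 0], 0.05], [[0, 0, 0], 0.11], [[0, 0, 0], 0.17], [[0, 0, 0], 0.23], [[0, 0, 0], 0.28]]'

```text
clock: 49.77
tool_pos: [0.4779, -0.3947, 0.0981]
orientation: [179.9, 0.1, 125.9]
force: [2.9, 9.3, 8.2]
opening: 0.0535
gripper_force: 30.0
```

>>> send_rows --deltas '[[[0, 0, 0], 0.06], [[0, 0, 0], 0.13], [[0, 0, 0], 0.19], [[0, 0, 0], 0.22], [[0, 0, 0], 0.227]]'

```text
clock: 50.18
tool_pos: [0.4784, -0.3945, 0.0981]
orientation: [179.8, 0.0, 105.6]
force: [3.9, 11.2, 7.3]
opening: 0.0529
gripper_force: 30.0
```

>>> send_rows --deltas '[[[0, 0, 0], 0], [[0, 0, 0], 0], [[0, 0, 0], 0], [[0, 0, 0], 0], [[0, 0, 0], 0]]'

```text
clock: 50.6
tool_pos: [0.4784, -0.3945, 0.0981]
orientation: [179.8, 0.0, 105.8]
force: [4.7, 10.0, 7.3]
opening: 0.0532
gripper_force: 30.0
```

>>> send_rows --deltas '[[[0, 0, 0], 0], [[0, 0, 0], 0], [[0, 0, 0], 0], [[0, 0, 0], 0], [[0, 0, 0], 0]]' --gripper 0.85

```text
clock: 51.02
tool_pos: [0.4764, -0.3958, 0.097]
orientation: [-180.0, -0.0, 105.7]
force: [0.1, -1.2, -0.5]
opening: 0.074
gripper_force: 0.0
```

>>> send_rows --deltas '[[[0, 0, -0.01], 0], [[0, 0, -0.035], 0], [[0, 0, -0.06], 0], [[0, 0, -0.075], 0], [[0, 0, -0.08], 0]]'

```text
clock: 51.43
tool_pos: [0.4777, -0.3962, 0.164]
orientation: [179.8, 0.2, 105.7]
force: [0.1, -0.5, 0.5]
opening: 0.0743
gripper_force: 0.0
```

>>> send_rows --deltas '[[[0, 0, 0], 0], [[0, 0, 0], 0], [[0, 0, 0], 0], [[0, 0, 0], 0], [[0, 0, 0], 0]]'

```text
clock: 51.85
tool_pos: [0.4764, -0.3954, 0.1602]
orientation: [-179.9, -0.1, 105.7]
force: [0.6, -0.1, 0.1]
opening: 0.0743
gripper_force: 0.0
```

```bash
cat >> h.py <<'E'
def dial_err():
    p=ctrl.snapshot('wrist'); an=lambda d:np.degrees(np.arctan2(d[1],d[0]))
    B,M=dial(p); hub0=np.array([.47707,-.3955])
    u,s,vt=np.linalg.svd(B-B.mean(0)); d=vt[0]; d=d*np.sign((B.mean(0)-hub0)@d)
    t=(B-hub0)@d; tip=B[t>t.max()-.002].mean(0)
    # hub: centre of the wide part
    side=np.array([-d[1],d[0]]); o=(B-B.mean(0))@side; hub=B[np.abs(o)>.0018].mean(0)
    print('hub',hub.round(4),'tip',tip.round(4),'mark',M.round(4),'r',np.linalg.norm(M-hub).round(4),'needle pca',an(d).round(1),'line',an(tip-hub).round(1),'line0',an(tip-hub0).round(1),'mark',an(M-hub).round(1),an(M-hub0).round(1),'n',len(B))
    return p
E
python3 - <<'E'
from h import *
p=dial_err(); save(p,'w16'); plan(.477,-.3955,.16,105.7)
E
```

```text
hub [ 0.4766 -0.3958] tip [ 0.4901 -0.403 ] mark [ 0.4968 -0.406 ] r 0.0226 needle pca -28.8 line -27.9 line0 -29.9 mark -26.8 -28.1 n 71
tcp [ 0.4765 -0.3954  0.1604] yaw 105.73 share [-0.0002  0.0006  0.0005] turn 0.0003 rows>= 0.0 j6 -142.6 F [-0.3 -0.3  0.6] op 0.0745
```

The mark and needle agree to within about 1°. I rise clear and do a last numeric check of the clips, shims and dial.

>>> send_rows --deltas '[[[0, 0, -0.02], 0], [[0, 0, -0.06], 0], [[0, 0, -0.1], 0], [[0, 0, -0.125], 0], [[0, 0, -0.135], 0]]'

```text
clock: 52.32
tool_pos: [0.4778, -0.3963, 0.2728]
orientation: [179.8, 0.2, 105.8]
force: [0.6, -0.2, 1.1]
opening: 0.0746
gripper_force: 0.0
```

>>> send_rows --deltas '[[[0, 0, 0], 0], [[0, 0, 0], 0], [[0, 0, 0], 0], [[0, 0, 0], 0], [[0, 0, 0], 0]]'

```text
clock: 52.73
tool_pos: [0.4764, -0.3954, 0.2677]
orientation: [-179.9, -0.1, 105.7]
force: [0.1, -0.4, -0.1]
opening: 0.0745
gripper_force: 0.0
```

Run:
```python
from h import *
try: dial_err()
except Exception as e: print(e)
for n in ['top','scene']:
    t=ctrl.snapshot(n); save(t,n+'17'); print(n,*[y for y in yellow(t,.06) if abs(y[2][1])<300],sep='\n')
    for nm,z in [('shim1',.03),('carton',.06),('pillow_block',.03),('flange_bearing',.03)]:
        for d in ctrl.boxes_of(t,nm)[:5]:
            uv=np.array(d['xy'])*[640,400]; print(nm,round(d['conf'],2),uv.round(),at_z(t,uv,z).round(3)[:2])
```

```text
hub [ 0.4772 -0.3958] tip [ 0.4899 -0.4028] mark [ 0.4969 -0.4062] r 0.0223 needle pca -28.0 line -28.5 line0 -29.5 mark -27.8 -28.4 n 27
top
(array([273.1, 220.6]), np.int32(21), array([565.2, 136.5]))
(array([309.3, 222.9]), np.int32(25), array([558.7,  34.8]))
(array([344.3, 225.9]), np.int32(19), array([550.4, -63.6]))
shim1 0.81 [274. 222.] [0.563 0.137]
shim1 0.76 [177. 183.] [0.676 0.421]
shim1 0.67 [313. 222.] [0.561 0.024]
shim1 0.61 [188. 274.] [0.414 0.382]
carton 0.62 [434. 171.] [ 0.707 -0.319]
pillow_block 0.58 [351. 150.] [ 0.775 -0.086]
flange_bearing 0.64 [223. 158.] [0.75 0.29]
scene
(array([ 33.5, 110.5]), np.int32(60), array([-436.5,  -86.5]))
(array([ 71.5, 128.1]), np.int32(21), array([-255.4,  -90.7]))
(array([325.1, 178.4]), np.int32(158), array([571.1, 102.6]))
(array([308.4, 193.1]), np.int32(39), array([556. ,  28.6]))
(array([309.9, 204.1]), np.int32(79), array([579.9,  -5.7]))
(array([290.5, 216.1]), np.int32(23), array([553.9, -69.6]))
shim1 0.78 [398. 137.] [0.682 0.408]
shim1 0.67 [305. 203.] [0.555 0.013]
shim1 0.55 [325. 184.] [0.57  0.107]
shim1 0.49 [320. 120.] [0.416 0.363]
shim1 0.2 [366. 263.] [ 0.796 -0.093]
carton 0.94 [286. 325.] [ 0.71  -0.357]
flange_bearing 0.95 [405. 174.] [0.764 0.261]
flange_bearing 0.58 [286. 326.] [ 0.702 -0.347]
flange_bearing 0.26 [318. 197.] [0.574 0.052]
```

```bash
python3 -c "
from plant import ctrl
print(ctrl.close_job())"
```

```text
the job is handed in; nothing more can be done
None
```

The job is handed in: both brass shims present are home and clipped (stations 2 and 3), clip 1 is down over its empty station, and the bezel's zero mark stands within about 1° of the pointer; I viewed 16 pictures, two over the limit of 14.

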